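# Start the window fan at the covered switch

## Task

Start the window fan at its covered switch on the teak shelf. First lift the hanging scoop off its peg on the switch box and lay it, bowl upright, in the middle of the round wooden board without dropping it; then raise the clear cover right up, push the switch lever gently over to its upper stop, and close the cover fully again. Leave the tower, bowl, jar and tumbler where they stand.

Things in the scene. Friction and masses are not known exactly. Their poses are not given: they have to be found in the camera images.
- console: Fixed white switch box: a wedge 170 mm deep (x), 150 mm wide (y), 25 mm high in front, 143 mm at the back. Its panel faces the robot and rises away from it at 0.61 rad (35 degrees). Origin: centre of its underside; z up, x to its back (away from the robot at yaw 0), y along the hinge.
- panel (a point): Middle of the box's sloping panel, 206 mm long, 82 mm above the box's origin. Axes: x (u) up the slope, y along the hinge, z (w) square off the panel. u, v, w below are mm in this frame. On the panel stand two side walls (v = +-55 to 62, u = -48 to 62, 50 high), nothing across the lower end, and a head block above the hinge (u = 66 to 108, 52 high).
- peg_top (a point): Top of the steel peg on the head block, at u = 88, v = 0, w = 105; 10 mm thick, square to the panel, 53 mm long. Axes as console.
- flap_hinge (a point): Middle of the cover's hinge line, on the box at u = 68, v = 0, w = 56; axes as console.
- flap (a joint): Clear flat cover over the lever: 112 mm long from its hinge, 126 mm wide, 4 mm thick, hinged at its upper end. 0 = closed, parallel to the panel, its top face at w = 60; grows as the lower end lifts; stop at 1.75 rad (100 degrees), where it stands up and leans out over the panel. Stiff hinge: it stays where it is left and takes 1 to 2 N at the bar to move.
- flap_bar (a point): Middle of the cover's round handle bar: 14 mm thick, 104 mm long, parallel to the hinge, 88 mm clear between its two arms, 157 mm from the hinge, 38 mm clear of the cover's edge. Cover closed: u = -89, w = 58. Axes turn with the cover: x from bar to hinge, y along the bar, z square off the cover's outer face.
- switch_pivot (a point): Pivot of the switch lever, on the box at u = 0, v = 0, w = 4; axes as console.
- lever (a joint): Black T-shaped switch lever under the cover, 52 mm long, its stem 22 mm wide and 10 mm thick, its crossbar at the end 70 mm wide and 12 mm thick, turning about the panel's y. 0 = off: leans 0.42 rad off the panel's normal down the slope; 0.84 rad = on, at its upper stop: leans 0.42 rad up the slope, to the hinge. Takes 1 to 2 N at its end; stays where it is left.
- lever_tip (a point): Middle of the lever's end, 52 mm from its pivot. Axes turn with the lever; at lever 0 they are the panel's.
- scoop_mid (a point): Middle of the handle of a loose red plastic scoop, 160 mm long, about 90 g. Box-shaped bowl 64 x 56 x 38 mm, flat underside 30 mm below this point, its centre 47 mm off along -x; handle 16 wide, 12 high, 58 long; eye with 24 mm hole on the peg. It lies along the closed cover. x along the handle to the eye, z up out of the bowl. The eye is free when lifted 25 mm square off the panel.
- board_top (a point): Centre of the top face of a round wooden board, fixed, 220 mm across, 14 mm thick; z up.
- spice_tower: Bystander: steel tower of four round tiers, 72 mm across, 164 mm high, loose. Origin under its centre.
- wood_bowl: Bystander: small wooden bowl, 120 mm across, 50 mm high, loose. Origin under its centre.
- jar: Bystander: white ceramic jar with closed lid, 90 mm across, 127 mm high, loose. Origin under its centre.
- tumbler: Bystander: glass tumbler, 72 mm across, 100 mm high, loose. Origin under its centre.
Mind the look-alikes: they are no part of the job. Of the things shaped like the part that bears board_top, the wooden one is meant.

How it is judged:
On the way, in this order (a step that is already met when the one before it is completed fails the run):
1. scoop off its peg and lying upright on the board, let go, cover still shut (horizontal distance between scoop_mid and board_top below 0.05 m and z of scoop_mid in the frame of board_top below 0.036 m and angle between scoop_mid's own z axis and vertical below 0.12 rad and contact force between the fingers and scoop below 0.1 N and value of joint flap below 0.1 rad), for 0.2 s.
2. cover raised right up, lever still off (value of joint flap above 1.45 rad and value of joint lever below 0.25 rad), for 0.2 s.
3. lever pushed over to its upper stop under the raised cover (value of joint lever above 0.76 rad and value of joint flap above 1.2 rad), for 0.2 s.
At the end, for the whole second after the job is handed in: Cover closed (within 0.07 rad), lever on (above 0.76 of 0.84 rad), scoop at rest on the board, bowl upright within 0.12 rad, its handle's middle within 50 mm of the board's centre (value of joint flap below 0.07 rad and value of joint lever above 0.76 rad and horizontal distance between scoop_mid and board_top below 0.05 m and z of scoop_mid in the frame of board_top below 0.036 m and angle between scoop_mid's own z axis and vertical below 0.12 rad); the robot touches nothing.
It fails at once if the lever is forced: more than 40 N on it (contact force between anything else and lever above 40 N).
It fails at once if the scoop is dropped or thrown: faster than 0.6 m/s while not held (linear speed of scoop above 0.6 m/s and contact force between the fingers and scoop below 0.1 N).
It fails at once if a bystander is pushed more than 30 mm (distance of any of spice_tower, wood_bowl, jar, tumbler from where it was at the start of the episode above 0.03 m).
It fails at once if a bystander is tipped over (angle between any of spice_tower, wood_bowl, jar, tumbler's own z axis and vertical above 0.5 rad).
It also fails if it takes over 72 s, if anything falls off the work surface, if the arm or the gripper's body presses on something with over 40 N, if the wrist force passes 120 N, or if a joint passes its speed limit or range.

## Robot

A 7-joint arm with a two-finger parallel gripper is mounted at the origin on the work surface. World frame = base frame: x ahead of the robot, y to its left, z up, the work surface at z = 0. Lengths are in m, angles in rad, forces in N, time in s.
With the tool pointing down it reaches from about 0.425 to 0.925 m from the base axis. Payload 6.8 kg.
Tool frame: the origin (TCP) lies between the finger pads; the fingertips stand 22 mm ahead of it and the grasp point (between the pads) lies 3 mm ahead of it (robot.tip_extent is the distance from the TCP to the fingertips, in m); z points along the fingers, y is the direction in which the jaws open and shut (so a half turn about z gives the same grasp; the last joint's range is limited). The gripper opens to 85 mm and grips with 20 to 120 N. Pads are 22 mm wide; open, the fingers measure 114 mm over their backs; the gripper's body (76 mm by 85 mm) begins 54 mm behind the grasp point. The pads swing forward as they close: fully open they stand 13 mm farther back than shut.
Start: joints at [-1.36, 0.477, 0.022, 1.555, -0.011, 1.109, -0.083], TCP at [0.212, 0.641, 0.253] pointing down, gripper open.
Joint ranges: [-2.96, 2.96], [-0.34, 2.1], [-1.41, 1.46], [0.24, 2.44], [-1.37, 4.51], [0.17, 1.92], [-2.96, 2.96]. Speed limits (rad/s): [2.39, 2.39, 3.14, 3.14, 3.14, 3.14, 3.14].

## Interface

Orientations are given as a rotation vector (axis times angle).
In Python, from plant import monitor, viewer, robot gives the robot as it stands. The module is installed in compiled form; this text tells all that it offers.
- The arm moves only by the shell command python3 -m pendant 'ROWS' [OPENING]. ROWS is JSON, a list of rows, each an object of numbers: "tx", "ty", "tz": the shift along the world's x, y, z normalised to -1 to 1, where 1 is 500 mm; "wx", "wy", "wz": the turn, a rotation vector about the world's x, y, z normalised to -1 to 1, where 1 is 180 degrees. In form: [{"tx": .., "ty": .., "tz": .., "wx": .., "wy": .., "wz": ..}, ...]. A call has 1 to 5 rows; each row is the pose to reach, as a shift and turn from the pose commanded when the call began, turning the shorter way round; what a row does not reach only later rows make up. A row lasts 1/10 s, in which the tool goes at most 50 mm and 8.59 degrees, less where a joint would pass 70% of its speed; a pose out of reach is approached as far as the arm can. A call with a number of a shift or a turn outside -1 to 1 is refused whole. A call with a gripper value outside its range is refused whole. OPENING is the opening, from 0 (shut) to 1 (fully open), set as the call begins (- or left out, the last holds). The fingers move at their own pace and stop on an object; the grip force is fixed at half the most. Time passes only in rows, so rows that repeat a pose let the fingers close. It gives the time, the measured TCP pose, the force and the opening at its end, in the units of the state.
- monitor.observe(): the state, without advancing time (a new reading comes with each control period).
- viewer.camera(name): name is "scene" or "side" or "wrist"; returns a dict with "pixels" (384x512x3 uint8, blue, green, red), "z_map" (384x512 float32, m along the optical axis (not along the pixel's ray), 0 where there is no reading), "intrinsics" (3x3 intrinsics, pixels), "xyz" and "rotation" of the camera in the world; the wrist camera has in their place "mount" (4x4, takes a point from camera to tool coordinates, whose origin is the TCP and whose axes are the flange's). Camera axes: x right, y down, z forward; pixel columns grow to the right and rows downward; lengths in m; the calibration is good to about 2 mm. A picture is of the moment at which its call begins: read the wrist's pose just before it.
- robot.job_done(): hands the job in, once; it reports no verdict.
The state is a dict: "time_s": time; "joint_positions": joint angles; "qvel": joint speeds; "tau": joint torques, N m; "tcp_pos": TCP position; "tcp_rot": TCP orientation; "contact_force": force on the tool from outside, world axes, zero at the start; "torque": the same for the moment, N m; "finger_gap": finger opening in m.
Only numpy, scipy, OpenCV 4.12 (cv2) and the standard library are available. Lean on these libraries where they do the work, as an engineer would, in place of code of your own. Each camera call takes 0.05 s, during which the arm holds its last target. There are 200 camera calls.

## Working session

There is one attempt and no reset: what is moved stays moved. The work goes in short steps, Python scripts to look and compute and a shell command to move; the robot and the scene stay as the last step left them, time stands still between calls to the robot, and variables do not carry over. Pictures are saved under pics/ and viewed, about 8 in all and at most 12, crops included, and the job is handed in when it is done.

```bash
mkdir -p pics; cat > h.py <<'E'
import numpy as np, cv2
from scipy.spatial.transform import Rotation as R
from plant import monitor, viewer, robot
def cam(n):
    s=monitor.observe(); c=viewer.camera(n); K=c["intrinsics"]; z=c["z_map"]
    v,u=np.mgrid[0:384,0:512]
    P=np.stack([(u-K[0,2])/K[0,0]*z,(v-K[1,2])/K[1,1]*z,z],-1)
    if n=="wrist":
        M=np.array(c["mount"]); P=P@M[:3,:3].T+M[:3,3]
        P=P@R.from_rotvec(s["tcp_rot"]).as_matrix().T+np.array(s["tcp_pos"])
    else:
        r=np.array(c["rotation"]); r=r if r.shape==(3,3) else R.from_rotvec(r).as_matrix()
        P=P@r.T+np.array(c["xyz"])
    P[z==0]=np.nan
    return c["pixels"],P,c
E
python3 - <<'E'
from h import *
print(monitor.observe())
a,P,c=cam("scene"); b,Q,d=cam("side")
np.savez("s0.npz",a=a,P=P,b=b,Q=Q)
print(c["xyz"],c["rotation"],d["xyz"],d["intrinsics"])
cv2.imwrite("pics/scene0.png",a);cv2.imwrite("pics/side0.png",b)
E
```

```text
{'time_s': 0.0, 'joint_positions': array([-1.36009852,  0.47780515,  0.02232069,  1.55641082, -0.01149471,
        1.10926919, -0.08310036]), 'qvel': array([-6.59551986e-04, -8.17481725e-04, -4.22615004e-04, -5.06823313e-05,
       -3.26034736e-04, -2.48210234e-04, -2.38716790e-03]), 'tau': array([ 4.26642337e-04, -5.96437204e+01,  1.60788216e+00, -2.81207532e+01,
        1.22758158e-02,  9.04880231e-03,  9.07703651e-06]), 'tcp_pos': array([0.21139709, 0.64049223, 0.25233906]), 'tcp_rot': array([-4.98560374e-01, -3.10162295e+00,  2.76106534e-03]), 'contact_force': array([ 0.38788264, -1.03545274, -0.47287311]), 'torque': array([-0.02919189,  0.02282786, -0.02552385]), 'finger_gap': 0.08538430536362956}
[1.09354731 0.4868554  1.4119392 ] [-1.18971493 -2.56732712  0.71257662] [-0.15823737 -0.70200721  1.22129686] [[416.9692137    0.         258.41440399]
 [  0.         416.9692137  195.78205873]
 [  0.           0.           1.        ]]
```

View pics/scene0.png

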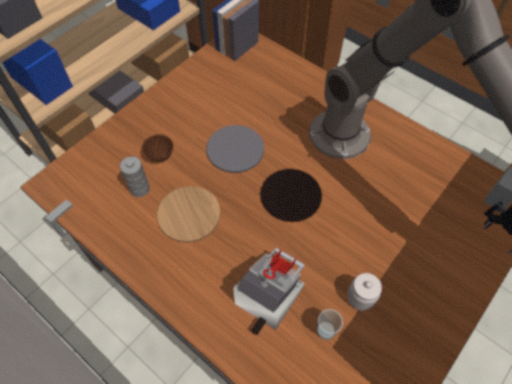

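View pics/side0.png

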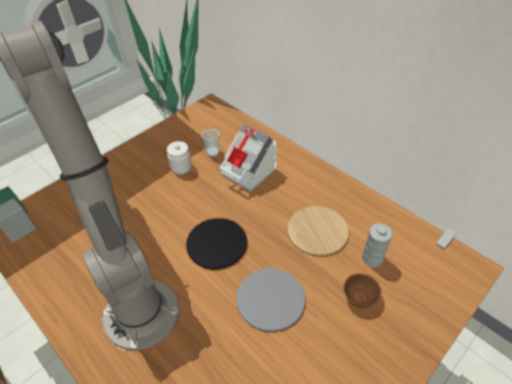

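The scene view shows three discs: wooden at (189,213), grey at (236,148) and black at (291,195). I choose the wooden one, which is at (318,231) in the side view. The console is at scene (270,285) and side (250,157), with the red scoop on it at scene (280,265) and side (240,152). The tower is at (134,176), the bowl at (157,148), the jar at (365,291) and the tumbler at (330,323). Next I measure positions and take one close crop.

```bash
python3 - <<'E'
from h import *
f=np.load("s0.npz")
for im,P,n in((f["a"],f["P"],"scene"),(f["b"],f["Q"],"side")):
    hsv=cv2.cvtColor(im,cv2.COLOR_BGR2HSV)
    seed={"scene":(189,213),"side":(318,231)}[n]
    print(n,"board px",im[seed[1],seed[0]],P[seed[1],seed[0]])
    d=np.linalg.norm(P[...,:2]-P[seed[1],seed[0],:2],axis=-1)
    m=(abs(P[...,2]-.014)<.005)&(d<.16)
    # board: height above 9 mm
    q=P[m]; (c,r)=cv2.minEnclosingCircle(q[:,:2].astype(np.float32)); print("board",c,r,np.median(q[:,2]))
    red=((hsv[...,0]<8)|(hsv[...,0]>172))&(hsv[...,1]>170)&(hsv[...,2]>90)&(P[...,2]>.06)&(P[...,0]>.3)
    q=P[red];q=q[~np.isnan(q[:,0])]; print("red",len(q),q.mean(0),q.min(0),q.max(0))
    rc=q.mean(0)
    # console: all points z>.02 near
    m=(np.linalg.norm(P[...,:2]-rc[:2],axis=-1)<.17)&(P[...,2]>.015)
    q=P[m]
    lab,k=cv2.connectedComponents(m.astype(np.uint8)); 
    l=k[tuple(np.argwhere(red)[len(np.argwhere(red))//2])]
    q=P[k==l]; rect=cv2.minAreaRect(q[:,:2].astype(np.float32)); print("console rect",rect, q[:,2].max())
    vs,us=np.where(k==l); x0,y0=us.min()-12,vs.min()-12; cr=im[y0:vs.max()+12,x0:us.max()+12]; print("crop",x0,y0)
    cv2.imwrite(f"pics/crop_{n}.png",cv2.resize(cr,None,fx=5,fy=5,interpolation=cv2.INTER_CUBIC))
    for nm,px in (("tower",{"scene":(131,163),"side":(380,230)}),("bowl",{"scene":(157,148),"side":(362,292)}),("jar",{"scene":(367,284),"side":(178,150)}),("tumb",{"scene":(330,323),"side":(211,140)})):
        u,v=px[n]; print(nm,P[v,u].round(3))
i=[cv2.imread(f"pics/crop_{n}.png") for n in("scene","side")]
h=min(x.shape[0] for x in i); j=cv2.hconcat([x[:h] for x in i]); print([x.shape for x in i]); cv2.imwrite("pics/crops.png",cv2.resize(j,None,fx=min(1,800/j.shape[1],600/h),fy=min(1,800/j.shape[1],600/h)))
E
```

```text
scene board px [ 97 133 173] [ 0.63815953 -0.19100654  0.01369431]
board (0.642395555973053, -0.2003866732120514) 0.11575774103403091 0.013324288713585264
red 271 [0.63855876 0.20186991 0.15831523] [0.59549438 0.16946333 0.09942208] [0.70874609 0.22649047 0.21523005]
console rect ((0.6845541596412659, 0.20884844660758972), (0.24317717552185059, 0.15086016058921814), 2.97719144821167) 0.2226427240833042
crop 221 236
tower [ 0.672 -0.403  0.156]
bowl [ 0.513 -0.483  0.011]
jar [0.508 0.427 0.124]
tumb [0.633 0.404 0.004]
side board px [132 175 204] [ 0.62828317 -0.20528402  0.01351803]
board (0.6174595355987549, -0.19624309241771698) 0.1282781958580017 0.01446484259727443
red 224 [0.62230288 0.19762485 0.13550692] [0.58616101 0.16321115 0.1020747 ] [0.67731566 0.22400512 0.20110639]
console rect ((0.6640585064888, 0.1987956464290619), (0.20179416239261627, 0.1572691947221756), 7.646533489227295) 0.22062778671806638
crop 208 112
tower [ 0.67  -0.405  0.161]
bowl [ 0.538 -0.46   0.008]
jar [0.498 0.416 0.107]
tumb [0.635 0.373 0.099]
[(535, 470, 3), (440, 395, 3)]
```

View pics/crops.png

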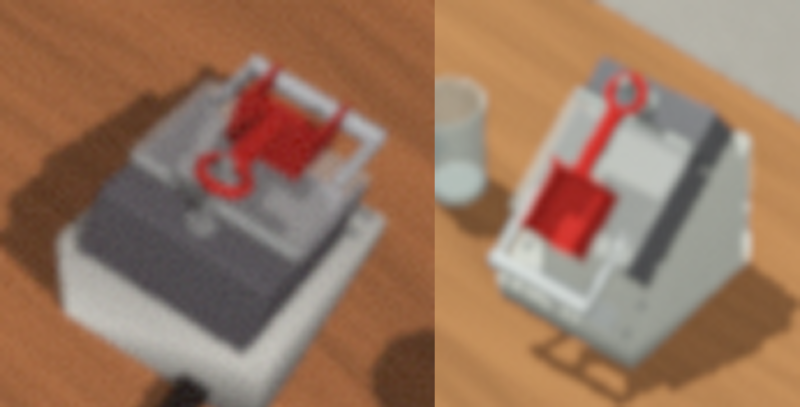

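The crops confirm the red scoop hangs by its eye on the peg of the white box, along the closed cover. Its in-plane turn against the box is uncertain. I'll look square-on with the wrist camera.

```bash
cat >> h.py <<'E'
def pan(yaw,tilt=35,roll=0):
    "tool attitude: y along panel y, z into a panel of slope tilt; roll about the tool axis (deg)"
    M=R.from_euler('z',yaw,degrees=True)*R.from_euler('y',-tilt,degrees=True)*R.from_matrix(np.diag([-1.,1,-1]))
    return M*R.from_euler('z',roll,degrees=True)
def go(p,rot=None):
    s=monitor.observe(); r0=R.from_rotvec(s["tcp_rot"]); d=(np.array(p)-s["tcp_pos"])/.5
    w=((rot*r0.inv()).as_rotvec() if rot is not None else np.zeros(3))/np.pi
    print("t",d.round(4),"w",w.round(4),"mm/deg",np.linalg.norm(d)*500//1,np.linalg.norm(w)*180//1)
E
python3 -c "
from h import *
go([.515,.19,.36],pan(5)); print(pan(5).as_matrix().round(2))"
```

```text
t [ 0.6072 -0.901   0.2152] w [-0.0221 -0.1945  0.1253] mm/deg 553.0 41.0
[[-0.82 -0.09  0.57]
 [-0.07  1.    0.05]
 [-0.57  0.   -0.82]]
```

```bash
T='{"tx":0.25,"ty":-0.37,"tz":0.2,"wx":-0.011,"wy":-0.097,"wz":0.062}'
python3 -m pendant '[{"tx":0.1,"ty":-0.1,"tz":0.2},{"tx":0.25,"ty":-0.35,"tz":0.22,"wx":-0.011,"wy":-0.097,"wz":0.063},{"tx":0.25,"ty":-0.35,"tz":0.22,"wx":-0.011,"wy":-0.097,"wz":0.063},{"tx":0.25,"ty":-0.35,"tz":0.22,"wx":-0.011,"wy":-0.097,"wz":0.063},{"tx":0.25,"ty":-0.35,"tz":0.22,"wx":-0.011,"wy":-0.097,"wz":0.063}]' 1
python3 -c "
from h import *
go([.515,.19,.36],pan(5))"
```

```text
t [ 0.6072 -0.901   0.2152] w [-0.0221 -0.1945  0.1253] mm/deg 553.0 41.0invalid input at $[0]: expected keys tx, ty, tz, wx, wy, wz
```

```bash

python3 -m pendant '[{"tx":0.25,"ty":-0.35,"tz":0.22,"wx":-0.011,"wy":-0.097,"wz":0.063},{"tx":0.25,"ty":-0.35,"tz":0.22,"wx":-0.011,"wy":-0.097,"wz":0.063},{"tx":0.25,"ty":-0.35,"tz":0.22,"wx":-0.011,"wy":-0.097,"wz":0.063},{"tx":0.25,"ty":-0.35,"tz":0.22,"wx":-0.011,"wy":-0.097,"wz":0.063},{"tx":0.25,"ty":-0.35,"tz":0.22,"wx":-0.011,"wy":-0.097,"wz":0.063}]' 1
python3 -c "
from h import *
go([.515,.19,.36],pan(5))"
```

```text
time_s: 0.6
tcp_pos: [0.3373, 0.4639, 0.3642]
tcp_rot: [0.169, 2.83, 0.02]
contact_force: [0.6, 0.2, 0.3]
finger_gap: 0.0854
t [ 0.3554 -0.5477 -0.0084] w [-0.0113 -0.0974  0.0621] mm/deg 326.0 20.0
```

```bash

python3 -m pendant '[{"tx":0.355,"ty":-0.548,"tz":0,"wx":-0.011,"wy":-0.097,"wz":0.062},{"tx":0.355,"ty":-0.548,"tz":0,"wx":-0.011,"wy":-0.097,"wz":0.062},{"tx":0.355,"ty":-0.548,"tz":0,"wx":-0.011,"wy":-0.097,"wz":0.062},{"tx":0.355,"ty":-0.548,"tz":0,"wx":-0.011,"wy":-0.097,"wz":0.062},{"tx":0.355,"ty":-0.548,"tz":0,"wx":-0.011,"wy":-0.097,"wz":0.062}]'
python3 -m pendant '[{"tx":0.08,"ty":-0.12,"tz":0,"wx":0,"wy":0,"wz":0},{"tx":0.08,"ty":-0.12,"tz":0,"wx":0,"wy":0,"wz":0},{"tx":0.08,"ty":-0.12,"tz":0,"wx":0,"wy":0,"wz":0}]'
python3 - <<'E'
from h import *
print(monitor.observe()["tcp_rot"],pan(5).as_rotvec())
a,P,c=cam("wrist"); np.savez("w1.npz",a=a,P=P); print(c["mount"])
cv2.imwrite("pics/w1.png",a)
E
```

```text
time_s: 1.1
tcp_pos: [0.4725, 0.2542, 0.3629]
tcp_rot: [-0.111, 2.531, 0.037]
contact_force: [-0.4, 1.5, -0.3]
finger_gap: 0.0852
time_s: 1.4
tcp_pos: [0.5138, 0.1917, 0.3631]
tcp_rot: [-0.1, 2.531, 0.034]
contact_force: [-0.1, -0.3, 0.2]
finger_gap: 0.0852
[-0.10035536  2.53142023  0.03392496] [-0.11040452  2.52867918  0.03481041]
[[ 6.61006722e-04 -9.49355459e-01 -3.14203397e-01  7.97646746e-02]
 [ 9.99999750e-01  7.06919362e-04 -3.21804266e-05  2.99011314e-04]
 [ 2.52667129e-04 -3.14203297e-01  9.49355689e-01 -1.20682467e-01]
 [ 0.00000000e+00  0.00000000e+00  0.00000000e+00  1.00000000e+00]]
```

View pics/w1.png

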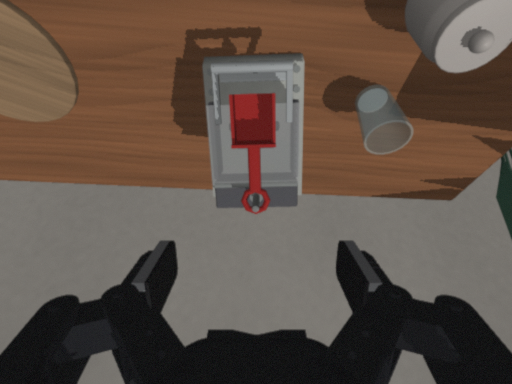

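Wrist view: the bar runs from (208,65) to (302,58), the bowl is at (252,118), the handle runs from (253,147) to (255,188), and the eye on the peg is at (256,200). The scoop lies nearly in line with the box.

```bash
python3 - <<'E'
from h import *
f=np.load("w1.npz"); a,P=f["a"],f["P"]; hsv=cv2.cvtColor(a,cv2.COLOR_BGR2HSV)
red=((hsv[...,0]<8)|(hsv[...,0]>172))&(hsv[...,1]>150)&(P[...,2]>.06)
v,u=np.mgrid[0:384,0:512]
hd=red&(v>155)&(v<182); q=P[hd]; print("handle n",len(q),q.mean(0),q.min(0),q.max(0))
l=cv2.fitLine(q.astype(np.float32),cv2.DIST_L2,0,.01,.01).ravel(); print("dir",l[:3],"yaw",np.degrees(np.arctan2(l[1],l[0])),"elev",np.degrees(np.arcsin(l[2])))
for nm,m in (("eye",red&(v>185)),("bowl",red&(v<150))):
    q=P[m]; print(nm,np.nanmedian(q,0),np.nanmin(q,0),np.nanmax(q,0))
# bar
m=(v>50)&(v<75)&(u>215)&(u<295)&(P[...,2]>.06)&(~red); q=P[m]; q=q[~np.isnan(q[:,0])]
l=cv2.fitLine(q.astype(np.float32),cv2.DIST_HUBER,0,.01,.01).ravel(); print("bar",len(q),l,np.degrees(np.arctan2(-l[0],l[1])), q.min(0),q.max(0))
for x in range(212,302,12):
    print(x,[ (P[y,x]*1000).round().tolist() for y in (60,64,67)])
m=(v>186)&(v<206)&(u>205)&(u<305)&(P[...,2]>.12)&(~red)&(hsv[...,2]<110); q=P[m]
print("head",cv2.minAreaRect((q[:,:2]).astype(np.float32)),q[:,2].min(),q[:,2].max(),q.mean(0))
# table plane check
print("table",P[130,150],P[130,340])
E
```

```text
handle n 281 [0.65166241 0.20052658 0.18097507] [0.63718543 0.19305742 0.17048468] [0.66706874 0.20814134 0.19163833]
dir [0.82617414 0.08296543 0.55727285] yaw 5.734488 elev 33.867405
eye [0.68583746 0.20353296 0.20177227] [0.67043602 0.18698898 0.1936605 ] [0.7047417  0.22375857 0.21328401]
bowl [0.61926136 0.19604039 0.12551617] [0.57691265 0.16489129 0.10268431] [0.6457166  0.22399003 0.16849905]
bar 938 [-0.08332066  0.9963971   0.01582984  0.5670482   0.20882042  0.08479219] 4.780063 [0.55807534 0.14555003 0.07457826] [0.58308198 0.24273319 0.0891084 ]
212 [[604.0, 133.0, 12.0], [571.0, 141.0, 81.0], [573.0, 141.0, 84.0]]
224 [[601.0, 151.0, 14.0], [569.0, 156.0, 82.0], [572.0, 156.0, 84.0]]
236 [[600.0, 169.0, 14.0], [568.0, 171.0, 82.0], [570.0, 171.0, 85.0]]
248 [[597.0, 187.0, 16.0], [566.0, 186.0, 83.0], [569.0, 186.0, 84.0]]
260 [[595.0, 205.0, 17.0], [565.0, 201.0, 83.0], [568.0, 201.0, 85.0]]
272 [[563.0, 216.0, 75.0], [564.0, 216.0, 83.0], [566.0, 216.0, 86.0]]
284 [[560.0, 231.0, 78.0], [562.0, 231.0, 84.0], [565.0, 231.0, 86.0]]
296 [[589.0, 257.0, 21.0], [592.0, 257.0, 26.0], [593.0, 257.0, 33.0]]
head ((0.7121566534042358, 0.1973099708557129), (0.0731506496667862, 0.14019232988357544), 18.370975494384766) 0.1414367061300556 0.21520953100848364 [0.71732877 0.20893803 0.17836866]
table [ 7.62461529e-01  3.73930728e-03 -1.35537454e-04] [7.32304232e-01 3.74363899e-01 7.13936103e-04]
```

```bash
python3 - <<'E'
from h import *
f=np.load("w1.npz"); P=f["P"]
# board partly visible in wrist view at left: fit circle to its rim by depth
q=P[(abs(P[...,2]-.014)<.004)&(P[...,1]<0)]; print(len(q),q[:,0].min(),q[:,0].max(),q[:,1].max())
r=pan(5.3); n=-r.as_matrix()[:,2]; t=np.array([.645,.1998,.173])
go(t+.08*n,r); print(n, "desc",-.08*n/.5)
E
```

```text
6954 0.5457016512383658 1.251855537796883 -0.0017433268044515227
t [ 0.1729  0.0025 -0.2491] w [-0.0006 -0.0007  0.0029] mm/deg 151.0 0.0
[-0.57112422 -0.05298159  0.81915204] desc [ 0.09137988  0.00847705 -0.13106433]
```

```bash

python3 -m pendant '[{"tx":0.173,"ty":0.002,"tz":-0.249,"wx":0,"wy":0,"wz":0.003},{"tx":0.173,"ty":0.002,"tz":-0.249,"wx":0,"wy":0,"wz":0.003},{"tx":0.173,"ty":0.002,"tz":-0.249,"wx":0,"wy":0,"wz":0.003},{"tx":0.173,"ty":0.002,"tz":-0.249,"wx":0,"wy":0,"wz":0.003},{"tx":0.173,"ty":0.002,"tz":-0.249,"wx":0,"wy":0,"wz":0.003}]'
python3 - <<'E'
from h import *
s=monitor.observe(); a,P,c=cam("wrist"); cv2.imwrite("pics/w2.png",a)
T=R.from_rotvec(s["tcp_rot"]).as_matrix()
hsv=cv2.cvtColor(a,cv2.COLOR_BGR2HSV); red=((hsv[...,0]<8)|(hsv[...,0]>172))&(hsv[...,1]>150)&(P[...,2]>.06)
L=(P-s["tcp_pos"])@T
q=L[red]; print("len x(tool)",q[:,0].min(),q[:,0].max())
for x0 in np.arange(-.06,.11,.01):
    k=q[abs(q[:,0]-x0)<.003]
    if len(k)>5: print(round(x0,3),len(k),"y",k[:,1].min().round(4),k[:,1].max().round(4),"z med",np.median(k[:,2]).round(4))
E
```

```text
time_s: 1.95
tcp_pos: [0.5981, 0.198, 0.2366]
tcp_rot: [-0.125, 2.533, 0.036]
contact_force: [-0.2, -0.2, 0.9]
finger_gap: 0.0853
len x(tool) -0.07481942962382362 0.07908908248676866
-0.06 107 y -0.0211 0.0161 z med 0.0791
-0.05 115 y -0.0192 0.0152 z med 0.0792
-0.04 127 y -0.0131 0.0083 z med 0.0766
-0.03 120 y -0.0096 0.0041 z med 0.0764
-0.02 129 y -0.0102 0.0041 z med 0.0762
-0.01 135 y -0.01 0.004 z med 0.0761
0.0 135 y -0.0099 0.0039 z med 0.0759
0.01 147 y -0.0105 0.0039 z med 0.076
0.02 1287 y -0.0308 0.0237 z med 0.0866
0.03 523 y -0.0308 0.0238 z med 0.1071
0.04 547 y -0.031 0.0237 z med 0.1071
0.05 606 y -0.0312 0.0233 z med 0.1069
0.06 574 y -0.0315 0.0234 z med 0.1066
0.07 599 y -0.0316 0.0233 z med 0.1066
0.08 225 y -0.0319 0.0229 z med 0.1063
```

View pics/w2.png

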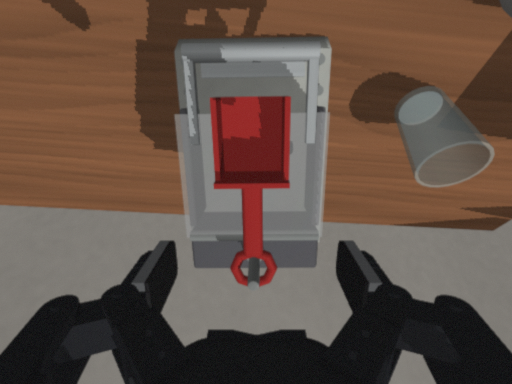

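The handle is centred 3 mm to one side of the tool axis. The bowl edge is 20 mm from the tool's middle, and the handle top is 76 mm ahead. Descending with that correction, then gripping.

```bash

python3 -m pendant '[{"tx":0.036,"ty":0.0,"tz":-0.03,"wx":0,"wy":0,"wz":0},{"tx":0.06,"ty":0.001,"tz":-0.06,"wx":0,"wy":0,"wz":0},{"tx":0.084,"ty":0.002,"tz":-0.09,"wx":0,"wy":0,"wz":0},{"tx":0.104,"ty":0.004,"tz":-0.12,"wx":0,"wy":0,"wz":0},{"tx":0.104,"ty":0.004,"tz":-0.12,"wx":0,"wy":0,"wz":0}]'
for i in 1 2; do python3 -m pendant '[{"tx":0,"ty":0,"tz":0,"wx":0,"wy":0,"wz":0},{"tx":0,"ty":0,"tz":0,"wx":0,"wy":0,"wz":0},{"tx":0,"ty":0,"tz":0,"wx":0,"wy":0,"wz":0},{"tx":0,"ty":0,"tz":0,"wx":0,"wy":0,"wz":0},{"tx":0,"ty":0,"tz":0,"wx":0,"wy":0,"wz":0}]' 0; done
```

```text
time_s: 2.5
tcp_pos: [0.6514, 0.2, 0.1809]
tcp_rot: [-0.122, 2.527, 0.043]
contact_force: [-0.3, 0.1, 0.5]
finger_gap: 0.0853
time_s: 3.0
tcp_pos: [0.6509, 0.1997, 0.1793]
tcp_rot: [-0.122, 2.529, 0.041]
contact_force: [-1.7, 0.2, 2.6]
finger_gap: 0.0144
time_s: 3.5
tcp_pos: [0.651, 0.1997, 0.1793]
tcp_rot: [-0.122, 2.529, 0.041]
contact_force: [-3.8, -0.4, 6.0]
finger_gap: 0.0145
```

```bash

python3 -m pendant '[{"tx":-0.017,"ty":-0.002,"tz":0.025,"wx":0,"wy":0,"wz":0},{"tx":-0.034,"ty":-0.003,"tz":0.049,"wx":0,"wy":0,"wz":0},{"tx":-0.052,"ty":-0.005,"tz":0.074,"wx":0,"wy":0,"wz":0},{"tx":-0.069,"ty":-0.006,"tz":0.098,"wx":0,"wy":0,"wz":0},{"tx":-0.069,"ty":-0.006,"tz":0.098,"wx":0,"wy":0,"wz":0}]'
python3 -m pendant '[{"tx":-0.04,"ty":-0.004,"tz":0.1,"wx":0,"wy":0,"wz":0},{"tx":-0.08,"ty":-0.007,"tz":0.2,"wx":0,"wy":0,"wz":0},{"tx":-0.08,"ty":-0.007,"tz":0.2,"wx":0,"wy":0,"wz":0},{"tx":-0.08,"ty":-0.007,"tz":0.2,"wx":0,"wy":0,"wz":0}]'
python3 - <<'E'
from h import *
s=monitor.observe(); a,P,c=cam("wrist"); cv2.imwrite("pics/w3.png",a)
T=R.from_rotvec(s["tcp_rot"]).as_matrix()
hsv=cv2.cvtColor(a,cv2.COLOR_BGR2HSV); red=((hsv[...,0]<8)|(hsv[...,0]>172))&(hsv[...,1]>150)&(P[...,2]>.06)
L=(P-s["tcp_pos"])@T
q=L[red]; print("x(tool)",q[:,0].min(),q[:,0].max(),"y",q[:,1].min(),q[:,1].max())
for x0 in (.03,.05,.07):
    k=q[abs(q[:,0]-x0)<.004]; print(x0,len(k),k.min(0).round(4),k.max(0).round(4))
b,Q,d=cam("side"); np.savez("s1.npz",b=b,Q=Q)
m=(abs(Q[...,2]-.014)<.003)&(abs(Q[...,0]-.63)<.16)&(abs(Q[...,1]+.2)<.12)
y,x=np.where(m); print(x.min(),x.max(),y.min(),y.max())
# board colour contour -> ellipse centre -> ray to z=.014
h=cv2.cvtColor(b,cv2.COLOR_BGR2HSV).astype(int); print("hsv board/table",h[231,318],h[280,230],h[200,350])
go([.64,-.198,.25],pan(0,0)); 
E
```

```text
time_s: 4.0
tcp_pos: [0.6163, 0.1963, 0.2289]
tcp_rot: [-0.121, 2.529, 0.042]
contact_force: [0.6, 0.7, -1.4]
finger_gap: 0.0148
time_s: 4.4
tcp_pos: [0.5771, 0.1928, 0.3292]
tcp_rot: [-0.12, 2.527, 0.042]
contact_force: [0.7, -0.3, -1.0]
finger_gap: 0.0144
x(tool) -0.045002266876318614 0.090428893765397 y -0.028541813626298644 0.02831406215430216
0.03 3934 [ 0.026  -0.0276 -0.005 ] [0.034  0.0278 0.0325]
0.05 1828 [ 0.046  -0.0279  0.0027] [0.054  0.0282 0.0323]
0.07 2122 [ 0.066  -0.0285  0.0019] [0.074  0.0283 0.032 ]
288 348 206 254
hsv board/table [ 18  90 204] [ 15 139 183] [ 15 136 187]
t [ 0.1274 -0.7801 -0.1519] w [-0.0093  0.1931 -0.0295] mm/deg 402.0 35.0
```

View pics/w3.png

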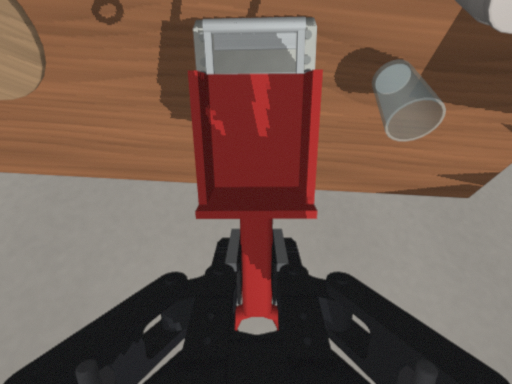

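Scoop held square: the bowl spans (195–322, 72–217), and its floor is parallel to the tool's x-axis. Now I pin the board centre and move over it while levelling.

```bash
python3 - <<'E'
from h import *
for n,seed in (("side",(318,231)),("scene",(189,213))):
    c=viewer.camera(n); im=c["pixels"]; h=cv2.cvtColor(im,cv2.COLOR_BGR2HSV)
    m=((h[...,1]<(116 if n=="side" else 125))&(h[...,2]>100)).astype(np.uint8)
    m=cv2.morphologyEx(m,cv2.MORPH_OPEN,np.ones((3,3),np.uint8))
    _,k=cv2.connectedComponents(m); g=(k==k[seed[1],seed[0]]).astype(np.uint8)
    e=max(cv2.findContours(g,0,1)[0],key=len)
    K=c["intrinsics"]; r=np.array(c["rotation"]); r=r if r.shape==(3,3) else R.from_rotvec(r).as_matrix()
    d=np.c_[(e[:,0,0]-K[0,2])/K[0,0],(e[:,0,1]-K[1,2])/K[1,1],np.ones(len(e))]@r.T; o=np.array(c["xyz"])
    w=o+d*((.014-o[2])/d[:,2])[:,None]; print(n,g.sum(),cv2.minEnclosingCircle(w[:,:2].astype(np.float32)))
E
```

```text
side 2414 ((0.6336298584938049, -0.19941504299640656), 0.11260457336902618)
scene 2710 ((0.639271080493927, -0.19373518228530884), 0.11001330614089966)
```

```bash

python3 -m pendant '[{"tx":0.0,"ty":-0.1,"tz":0,"wx":0,"wy":0,"wz":0},{"tx":0.064,"ty":-0.39,"tz":0,"wx":-0.005,"wy":0.097,"wz":-0.015},{"tx":0.064,"ty":-0.39,"tz":0,"wx":-0.005,"wy":0.097,"wz":-0.015},{"tx":0.064,"ty":-0.39,"tz":0,"wx":-0.005,"wy":0.097,"wz":-0.015},{"tx":0.064,"ty":-0.39,"tz":0,"wx":-0.005,"wy":0.097,"wz":-0.015}]'
python3 -m pendant '[{"tx":0.064,"ty":-0.39,"tz":0,"wx":-0.005,"wy":0.097,"wz":-0.015},{"tx":0.064,"ty":-0.39,"tz":0,"wx":-0.005,"wy":0.097,"wz":-0.015},{"tx":0.064,"ty":-0.39,"tz":0,"wx":-0.005,"wy":0.097,"wz":-0.015},{"tx":0.064,"ty":-0.39,"tz":0,"wx":-0.005,"wy":0.097,"wz":-0.015},{"tx":0.064,"ty":-0.39,"tz":0,"wx":-0.005,"wy":0.097,"wz":-0.015}]'
python3 -c "
from h import *
go([.64,-.198,.12],pan(0,0))"
```

```text
time_s: 5.1
tcp_pos: [0.6108, -0.0083, 0.327]
tcp_rot: [-0.057, 2.839, 0.017]
contact_force: [0.4, -1.0, -1.1]
finger_gap: 0.0148
time_s: 5.6
tcp_pos: [0.639, -0.2075, 0.3251]
tcp_rot: [-0.02, -3.136, 0.012]
contact_force: [-0.8, -0.7, -1.1]
finger_gap: 0.015
t [ 0.002   0.0189 -0.4101] w [ 0.0025 -0.0016  0.0041] mm/deg 205.0 0.0
```

```bash

python3 -m pendant '[{"tx":0.016,"ty":0.02,"tz":-0.1,"wx":0.0025,"wy":-0.0016,"wz":0.004},{"tx":0.016,"ty":0.02,"tz":-0.2,"wx":0.0025,"wy":-0.0016,"wz":0.004},{"tx":0.016,"ty":0.02,"tz":-0.3,"wx":0.0025,"wy":-0.0016,"wz":0.004},{"tx":0.016,"ty":0.02,"tz":-0.4,"wx":0.0025,"wy":-0.0016,"wz":0.004},{"tx":0.016,"ty":0.02,"tz":-0.47,"wx":0.0025,"wy":-0.0016,"wz":0.004}]'
python3 -m pendant '[{"tx":0,"ty":0,"tz":0,"wx":0,"wy":0,"wz":0},{"tx":0,"ty":0,"tz":-0.02,"wx":0,"wy":0,"wz":0},{"tx":0,"ty":0,"tz":-0.04,"wx":0,"wy":0,"wz":0},{"tx":0,"ty":0,"tz":-0.05,"wx":0,"wy":0,"wz":0},{"tx":0,"ty":0,"tz":-0.05,"wx":0,"wy":0,"wz":0}]'
python3 -c "
from h import *
go([.647,-.197,.0495],pan(0,0)); s=monitor.observe(); print(R.from_rotvec(s['tcp_rot']).as_matrix()[:,2])"
```

```text
time_s: 6.1
tcp_pos: [0.646, -0.1867, 0.0873]
tcp_rot: [0.018, -3.14, -0.011]
contact_force: [0.3, -0.0, -1.3]
finger_gap: 0.0148
time_s: 6.6
tcp_pos: [0.6487, -0.1873, 0.0682]
tcp_rot: [-0.018, 3.137, 0.011]
contact_force: [-0.4, -1.0, -0.8]
finger_gap: 0.0149
t [-0.0034 -0.0194 -0.0373] w [-0.0022  0.0015 -0.0037] mm/deg 21.0 0.0
[ 0.00480751  0.00681803 -0.9999652 ]
```

```bash

python3 -m pendant '[{"tx":-0.002,"ty":-0.018,"tz":-0.01,"wx":-0.002,"wy":0.0015,"wz":-0.004},{"tx":-0.002,"ty":-0.018,"tz":-0.02,"wx":-0.002,"wy":0.0015,"wz":-0.004},{"tx":-0.002,"ty":-0.018,"tz":-0.026,"wx":-0.002,"wy":0.0015,"wz":-0.004},{"tx":-0.002,"ty":-0.018,"tz":-0.026,"wx":-0.002,"wy":0.0015,"wz":-0.004},{"tx":-0.002,"ty":-0.018,"tz":-0.026,"wx":-0.002,"wy":0.0015,"wz":-0.004}]'
for i in 1 2; do python3 -m pendant '[{"tx":0,"ty":0,"tz":-0.003,"wx":0,"wy":0,"wz":0},{"tx":0,"ty":0,"tz":-0.003,"wx":0,"wy":0,"wz":0}]'; done
python3 - <<'E'
from h import *
s=monitor.observe(); a,P,c=cam("side"); h=cv2.cvtColor(a,cv2.COLOR_BGR2HSV)
red=((h[...,0]<8)|(h[...,0]>172))&(h[...,1]>150)&(P[...,2]<.3)&(P[...,2]>0)&(P[...,1]<-.1); q=P[red]; print(len(q),q.min(0),q.max(0),q[q[:,2].argsort()[:6],2])
E
```

```text
time_s: 7.1
tcp_pos: [0.6475, -0.1961, 0.0547]
tcp_rot: [-0.001, -3.141, -0.001]
contact_force: [-0.0, -0.1, -1.9]
finger_gap: 0.0147
time_s: 7.3
tcp_pos: [0.6475, -0.1962, 0.0533]
tcp_rot: [-0.001, -3.141, -0.001]
contact_force: [-0.5, 0.1, -1.3]
finger_gap: 0.0145
time_s: 7.5
tcp_pos: [0.6474, -0.1962, 0.0517]
tcp_rot: [-0.002, -3.141, -0.001]
contact_force: [-0.2, -0.5, -1.0]
finger_gap: 0.0149
371 [ 0.55553638 -0.22829976  0.01285338] [ 0.65854076 -0.16955678  0.08933787] [0.01285338 0.01385715 0.01528583 0.01602675 0.01642698 0.01657159]
```

Continuing down in millimetre steps until the force shows contact.

```bash

for i in 1 2 3; do python3 -m pendant '[{"tx":0,"ty":0,"tz":-0.002,"wx":0,"wy":0,"wz":0},{"tx":0,"ty":0,"tz":-0.002,"wx":0,"wy":0,"wz":0}]' | egrep 'pos|force'; done
```

```text
tcp_pos: [0.6474, -0.1963, 0.0507]
contact_force: [-0.6, -0.2, -0.4]
tcp_pos: [0.6474, -0.1963, 0.0497]
contact_force: [0.1, -0.1, -1.6]
tcp_pos: [0.6476, -0.1963, 0.0489]
contact_force: [0.1, -1.1, 0.2]
```

```bash

for i in 1 2; do python3 -m pendant '[{"tx":0,"ty":0,"tz":-0.002,"wx":0,"wy":0,"wz":0},{"tx":0,"ty":0,"tz":-0.002,"wx":0,"wy":0,"wz":0}]' | egrep 'pos|force'; done
```

```text
tcp_pos: [0.6479, -0.1963, 0.0486]
contact_force: [-1.2, 0.7, 4.9]
tcp_pos: [0.6481, -0.1963, 0.0483]
contact_force: [-2.4, 1.7, 10.7]
```

```bash

python3 -m pendant '[{"tx":0,"ty":0,"tz":0.003,"wx":0,"wy":0,"wz":0},{"tx":0,"ty":0,"tz":0.003,"wx":0,"wy":0,"wz":0}]' | egrep 'pos|force'
python3 -m pendant '[{"tx":0,"ty":0,"tz":0,"wx":0,"wy":0,"wz":0},{"tx":0,"ty":0,"tz":0,"wx":0,"wy":0,"wz":0},{"tx":0,"ty":0,"tz":0,"wx":0,"wy":0,"wz":0},{"tx":0,"ty":0,"tz":0,"wx":0,"wy":0,"wz":0},{"tx":0,"ty":0,"tz":0,"wx":0,"wy":0,"wz":0}]' 0.6
python3 -m pendant '[{"tx":0,"ty":0,"tz":0.06,"wx":0,"wy":0,"wz":0},{"tx":0,"ty":0,"tz":0.12,"wx":0,"wy":0,"wz":0},{"tx":0,"ty":0,"tz":0.2,"wx":0,"wy":0,"wz":0},{"tx":0,"ty":0,"tz":0.3,"wx":0,"wy":0,"wz":0},{"tx":0,"ty":0,"tz":0.4,"wx":0,"wy":0,"wz":0}]'
python3 - <<'E'
from h import *
s=monitor.observe(); a,P,c=cam("wrist"); cv2.imwrite("pics/w4.png",a); print(s["tcp_pos"])
h=cv2.cvtColor(a,cv2.COLOR_BGR2HSV)
red=((h[...,0]<8)|(h[...,0]>172))&(h[...,1]>150)&(P[...,2]<.3); q=P[red]; q=q[~np.isnan(q[:,0])]; print(q.min(0),q.max(0))
k=q[(q[:,0]>.635)&(q[:,0]<.67)]; print("handle",k.mean(0),k[:,2].min(),k[:,2].max())
w=np.where((P[...,2]>.01)&(P[...,2]<.018)); pb=P[w]; print("board y",np.nanmin(pb,0),np.nanmax(pb,0))
E
```

```text
tcp_pos: [0.6479, -0.1963, 0.0488]
contact_force: [-0.4, 0.9, 3.5]
time_s: 9.25
tcp_pos: [0.6474, -0.1963, 0.0482]
tcp_rot: [-0.002, -3.141, -0.001]
contact_force: [0.6, 0.8, 0.1]
finger_gap: 0.0511
time_s: 9.75
tcp_pos: [0.647, -0.1962, 0.2498]
tcp_rot: [-0.002, -3.14, -0.001]
contact_force: [1.5, 0.5, -0.4]
finger_gap: 0.0511
[ 0.64696136 -0.1962254   0.24982742]
[ 0.55724675 -0.22750409  0.01208746] [ 0.73029889 -0.16845453  0.05446006]
handle [ 0.65237602 -0.19622049  0.05019819] 0.04723750976979413 0.05237548195377756
board y [ 0.48676787 -0.56509423  0.01000147] [0.96240381 0.13909214 0.0179989 ]
```

View pics/w4.png

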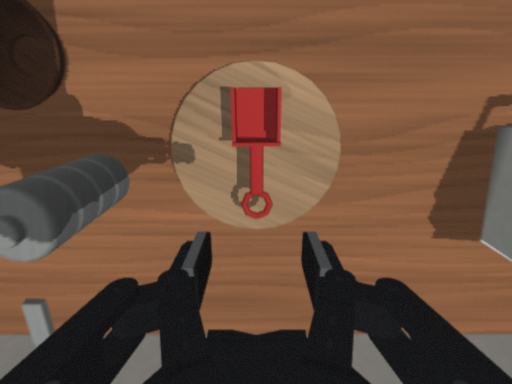

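The scoop lies upright with its handle's middle at about (256,150) and the board centre at (256,145); the handle top is at z≈0.050 as expected. Next is the bar.

```bash
python3 - <<'E'
from h import *
print(monitor.observe()["joint_positions"].round(2))
n=-pan(5.2).as_matrix()[:,2]; t=np.array([.571,.195,.0785])+.15*n
for r in (90,-90):
    go(t,pan(5.2,35,r)); print(pan(5.2,35,r).as_matrix()[:,0].round(2))
E
```

```text
[-0.02  0.49  0.32  1.56 -0.17  1.11  1.91]
t [-0.3314  0.7702 -0.1172] w [ 0.1604 -0.1409 -0.4534] mm/deg 423.0 90.0
[-0.09  1.   -0.  ]
t [-0.3314  0.7702 -0.1172] w [-0.1498 -0.1574  0.5101] mm/deg 423.0 99.0
[ 0.09 -1.   -0.  ]
```

```bash

python3 -m pendant '[{"tx":-0.05,"ty":0.1,"tz":0.05,"wx":0.016,"wy":-0.014,"wz":-0.045},{"tx":-0.15,"ty":0.37,"tz":0.1,"wx":0.075,"wy":-0.066,"wz":-0.212},{"tx":-0.15,"ty":0.37,"tz":0.1,"wx":0.075,"wy":-0.066,"wz":-0.212},{"tx":-0.15,"ty":0.37,"tz":0.1,"wx":0.075,"wy":-0.066,"wz":-0.212},{"tx":-0.15,"ty":0.37,"tz":0.1,"wx":0.075,"wy":-0.066,"wz":-0.212}]' 0.4
python3 -c "
from h import *
print(monitor.observe()['joint_positions'].round(2))
n=-pan(5.2).as_matrix()[:,2]; t=np.array([.571,.195,.0785])+.15*n
go(t,pan(5.2,35,90))"
```

```text
time_s: 10.3
tcp_pos: [0.5709, -0.0051, 0.2992]
tcp_rot: [0.96, 2.756, 0.35]
contact_force: [0.5, 0.6, 0.6]
finger_gap: 0.034
[-0.32  0.14  0.34  1.96 -0.29  0.8   1.08]
t [-0.1713  0.3847 -0.1957] w [ 0.0806 -0.0747 -0.2443] mm/deg 232.0 48.0
```

```bash

python3 -m pendant '[{"tx":-0.171,"ty":0.385,"tz":-0.1,"wx":0.081,"wy":-0.075,"wz":-0.244},{"tx":-0.171,"ty":0.385,"tz":-0.196,"wx":0.081,"wy":-0.075,"wz":-0.244},{"tx":-0.171,"ty":0.385,"tz":-0.196,"wx":0.081,"wy":-0.075,"wz":-0.244},{"tx":-0.171,"ty":0.385,"tz":-0.196,"wx":0.081,"wy":-0.075,"wz":-0.244},{"tx":-0.171,"ty":0.385,"tz":-0.196,"wx":0.081,"wy":-0.075,"wz":-0.244}]'
python3 - <<'E'
from h import *
n=-pan(5.2).as_matrix()[:,2]; t=np.array([.571,.195,.0785])+.15*n
go(t,pan(5.2,35,90)); s=monitor.observe(); print(s["joint_positions"].round(2))
a,P,c=cam("wrist"); np.savez("w5.npz",a=a,P=P); cv2.imwrite("pics/w5.png",a)
E
```

```text
time_s: 10.8
tcp_pos: [0.5169, 0.112, 0.2346]
tcp_rot: [1.473, 2.348, 0.465]
contact_force: [-0.2, -0.6, -0.4]
finger_gap: 0.0345
t [-0.0632  0.1504 -0.0664] w [ 0.0442 -0.039  -0.104 ] mm/deg 88.0 21.0
[-0.65  0.06  0.29  2.26  0.13  0.36 -0.02]
```

View pics/w5.png

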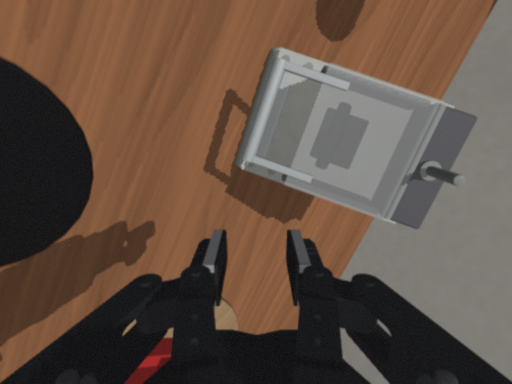

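The wrist view, rotated: the bar runs from (281,55) to (244,163), the peg is at (440,173), the lever shows through the cover at (340,135), and the cover is shut. Joints 4 and 6 are near their limits at this tilt, so I'll use a 20° tilt. Measuring the bar from this view.

```bash
python3 - <<'E'
from h import *
f=np.load("w5.npz"); a,P=f["a"],f["P"]
m=np.zeros((384,512),np.uint8); cv2.line(m,(278,62),(249,155),1,13); 
q=P[(m>0)&(P[...,2]>.06)]; q=q[~np.isnan(q[:,0])]
l=cv2.fitLine(q[q[:,2]>.075].astype(np.float32),cv2.DIST_HUBER,0,.01,.01).ravel()
print(len(q),l,np.degrees(np.arctan2(-l[0],l[1])),q[:,2].max(),q.min(0),q.max(0))
for u,v in ((281,53),(263,108),(244,163),(272,80),(255,135)):
    w=P[v-6:v+7,u-6:u+7].reshape(-1,3); w=w[w[:,2]>.06]; print(u,v,w.mean(0).round(4),w[w[:,2].argmax()].round(4))
r=pan(5.2,20,90); n=-r.as_matrix()[:,2]; t=np.array([.571,.195,.0785])+.12*n; go(t,r)
# peg top
w=P[166:188,425:466].reshape(-1,3); print("peg",w[np.nanargmax(w[:,2])])
# hinge-side/cover plane
cv2.imwrite
E
```

```text
1425 [-0.1287476   0.9916716  -0.00339888  0.56703657  0.19920304  0.08401316] 7.397269 0.08792715095413411 [0.55876728 0.13932826 0.07491294] [0.58299662 0.24245116 0.08792715]
281 53 [0.5607 0.241  0.0832] [0.5631 0.2417 0.0864]
263 108 [0.5677 0.1941 0.0837] [0.5687 0.1914 0.0879]
244 163 [0.5734 0.1414 0.084 ] [0.5762 0.1417 0.0866]
272 80 [0.5644 0.2214 0.0837] [0.5685 0.2178 0.0873]
255 135 [0.5714 0.1669 0.0839] [0.5751 0.1651 0.0877]
t [ 0.03    0.1545 -0.0832] w [ 0.0222  0.0411 -0.1071] mm/deg 89.0 21.0
peg [0.68912121 0.20318499 0.22186485]
```

```bash

python3 -m pendant '[{"tx":0.03,"ty":0.15,"tz":-0.08,"wx":0.022,"wy":0.04,"wz":-0.105},{"tx":0.03,"ty":0.15,"tz":-0.08,"wx":0.022,"wy":0.04,"wz":-0.105},{"tx":0.03,"ty":0.15,"tz":-0.08,"wx":0.022,"wy":0.04,"wz":-0.105},{"tx":0.03,"ty":0.15,"tz":-0.08,"wx":0.022,"wy":0.04,"wz":-0.105},{"tx":0.03,"ty":0.15,"tz":-0.08,"wx":0.022,"wy":0.04,"wz":-0.105}]'
python3 - <<'E'
from h import *
s=monitor.observe(); print(s["joint_positions"].round(2))
r=pan(6,20,90); go(s["tcp_pos"],r)
T=R.from_rotvec(s["tcp_rot"]).as_matrix()
a,P,c=cam("wrist"); cv2.imwrite("pics/w6.png",a); np.savez("w6.npz",a=a,P=P)
L=(P-s["tcp_pos"])@T
# bar: points in the window of world positions
m=(P[...,2]>.074)&(P[...,2]<.1)&(P[...,0]<.59)&(P[...,0]>.54)&(abs(P[...,1]-.193)<.06)
q=P[m]; print(len(q),q.min(0),q.max(0)); 
for y0 in (.15,.165,.18,.195,.21,.225,.24):
    k=q[abs(q[:,1]-y0)<.004]; 
    if len(k): kk=k[k[:,2]>k[:,2].max()-.002]; print(y0,len(k),"x",k[:,0].min().round(4),k[:,0].max().round(4),"top x",kk[:,0].mean().round(4),"ztop",k[:,2].max().round(4))
b=np.array([.571,.193,.080]); r=pan(6,20,90); go(b-.003*r.as_matrix()[:,2],r)
E
```

```text
time_s: 11.35
tcp_pos: [0.5334, 0.1849, 0.1953]
tcp_rot: [1.923, 2.139, 0.377]
contact_force: [0.5, -0.2, -0.1]
finger_gap: 0.0343
[-0.79  0.23  0.31  2.14  0.16  0.46 -0.53]
t [0. 0. 0.] w [ 0.0017  0.0018 -0.0001] mm/deg 0.0 0.0
2030 [0.55914451 0.13920942 0.07575535] [0.58999891 0.24543222 0.09997283]
0.15 168 x 0.5691 0.59 top x 0.5885 ztop 0.0935
0.165 106 x 0.5675 0.5801 top x 0.574 ztop 0.0872
0.18 121 x 0.5657 0.5786 top x 0.5729 ztop 0.087
0.195 127 x 0.5638 0.5771 top x 0.5714 ztop 0.0872
0.21 133 x 0.5624 0.5755 top x 0.5691 ztop 0.0874
0.225 148 x 0.5604 0.5738 top x 0.5678 ztop 0.0875
0.24 378 x 0.5591 0.5892 top x 0.5871 ztop 0.1
t [ 0.0736  0.0172 -0.2253] w [0.0016 0.0018 0.0004] mm/deg 118.0 0.0
```

```bash

python3 -m pendant '[{"tx":0.02,"ty":0.005,"tz":-0.07,"wx":0.0016,"wy":0.0018,"wz":0},{"tx":0.045,"ty":0.01,"tz":-0.14,"wx":0.0016,"wy":0.0018,"wz":0},{"tx":0.06,"ty":0.013,"tz":-0.18,"wx":0.0016,"wy":0.0018,"wz":0},{"tx":0.073,"ty":0.015,"tz":-0.225,"wx":0.0016,"wy":0.0018,"wz":0},{"tx":0.073,"ty":0.015,"tz":-0.225,"wx":0.0016,"wy":0.0018,"wz":0}]'
python3 -m pendant '[{"tx":0,"ty":0,"tz":0,"wx":0,"wy":0,"wz":0},{"tx":0,"ty":0,"tz":0,"wx":0,"wy":0,"wz":0},{"tx":0,"ty":0,"tz":0,"wx":0,"wy":0,"wz":0},{"tx":0,"ty":0,"tz":0,"wx":0,"wy":0,"wz":0},{"tx":0,"ty":0,"tz":0,"wx":0,"wy":0,"wz":0}]' 0
python3 - <<'E'
from h import *
s=monitor.observe(); print(s["joint_positions"].round(2),s["tcp_pos"])
E
```

```text
time_s: 11.9
tcp_pos: [0.5688, 0.191, 0.0809]
tcp_rot: [1.934, 2.142, 0.372]
contact_force: [0.0, -0.0, 0.1]
finger_gap: 0.0341
time_s: 12.4
tcp_pos: [0.569, 0.1923, 0.0837]
tcp_rot: [1.933, 2.141, 0.377]
contact_force: [-5.9, -4.2, 5.4]
finger_gap: 0.0122
[-0.7   0.48  0.24  2.13  0.08  0.23 -0.47] [0.56898879 0.19227517 0.08365527]
```

Gripped. Computing the arc shifts with a fixed tool attitude.

```bash
cat >> h.py <<'E'
def arc(th0,ths,yaw=6):
    def b(t):
        t=np.radians(t); u=-157*np.cos(t)+2*np.sin(t)*0; w=157*np.sin(t)
        x=u*np.cos(.61)-w*np.sin(.61); z=u*np.sin(.61)+w*np.cos(.61); y=np.radians(yaw)
        return np.array([x*np.cos(y),x*np.sin(y),z])/500
    for t in ths: print(t,(b(t)-b(th0)).round(3))
E
python3 - <<'E'
from h import *
for k in range(0,100,25): arc(k,range(k+5,k+26,5))
E
```

```text
5 [-0.015 -0.002  0.023]
10 [-0.027 -0.003  0.047]
15 [-0.038 -0.004  0.073]
20 [-0.046 -0.005  0.099]
25 [-0.052 -0.005  0.126]
30 [-0.004 -0.     0.027]
35 [-0.005 -0.     0.055]
40 [-0.003 -0.     0.082]
45 [0.    0.    0.109]
50 [0.006 0.001 0.136]
55 [0.008 0.001 0.026]
60 [0.019 0.002 0.051]
65 [0.031 0.003 0.076]
70 [0.046 0.005 0.099]
75 [0.063 0.007 0.121]
80 [0.018 0.002 0.02 ]
85 [0.039 0.004 0.039]
90 [0.06  0.006 0.055]
95 [0.083 0.009 0.07 ]
100 [0.107 0.011 0.083]
```

```bash

python3 -m pendant '[{"tx":-0.015,"ty":-0.002,"tz":0.023,"wx":0,"wy":0,"wz":0},{"tx":-0.027,"ty":-0.003,"tz":0.047,"wx":0,"wy":0,"wz":0}]'
python3 -m pendant '[{"tx":-0.011,"ty":-0.001,"tz":0.026,"wx":0,"wy":0,"wz":0},{"tx":-0.019,"ty":-0.002,"tz":0.052,"wx":0,"wy":0,"wz":0},{"tx":-0.025,"ty":-0.002,"tz":0.079,"wx":0,"wy":0,"wz":0}]'
python3 - <<'E'
from h import *
s=monitor.observe(); print(s["torque"],s["joint_positions"].round(2))
E
```

```text
time_s: 12.6
tcp_pos: [0.5558, 0.1909, 0.1073]
tcp_rot: [1.933, 2.141, 0.377]
contact_force: [0.4, -4.9, -2.1]
finger_gap: 0.012
time_s: 12.9
tcp_pos: [0.5432, 0.1894, 0.1473]
tcp_rot: [1.933, 2.14, 0.377]
contact_force: [3.6, -5.5, -4.2]
finger_gap: 0.012
[-1.20184823  0.19316318 -0.26960172] [-0.77  0.33  0.3   2.15  0.11  0.35 -0.5 ]
```

```bash

python3 -m pendant '[{"tx":-0.004,"ty":0,"tz":0.027,"wx":0,"wy":0,"wz":0},{"tx":-0.005,"ty":0,"tz":0.055,"wx":0,"wy":0,"wz":0},{"tx":-0.003,"ty":0,"tz":0.082,"wx":0,"wy":0,"wz":0},{"tx":0,"ty":0,"tz":0.109,"wx":0,"wy":0,"wz":0},{"tx":0.006,"ty":0.001,"tz":0.136,"wx":0,"wy":0,"wz":0}]'
python3 -m pendant '[{"tx":0.008,"ty":0.001,"tz":0.026,"wx":0,"wy":0,"wz":0},{"tx":0.019,"ty":0.002,"tz":0.051,"wx":0,"wy":0,"wz":0},{"tx":0.031,"ty":0.003,"tz":0.076,"wx":0,"wy":0,"wz":0}]'
```

```text
time_s: 13.4
tcp_pos: [0.5445, 0.1896, 0.2141]
tcp_rot: [1.935, 2.142, 0.373]
contact_force: [-3.8, -4.8, -3.3]
finger_gap: 0.0117
time_s: 13.7
tcp_pos: [0.5572, 0.191, 0.2506]
tcp_rot: [1.937, 2.146, 0.365]
contact_force: [-11.5, -5.5, 1.5]
finger_gap: 0.0116
```

```bash

python3 -m pendant '[{"tx":0.012,"ty":0.002,"tz":0.024,"wx":0,"wy":0,"wz":0},{"tx":0.029,"ty":0.004,"tz":0.047,"wx":0,"wy":0,"wz":0},{"tx":0.047,"ty":0.006,"tz":0.067,"wx":0,"wy":0,"wz":0},{"tx":0.068,"ty":0.008,"tz":0.086,"wx":0,"wy":0,"wz":0},{"tx":0.089,"ty":0.01,"tz":0.102,"wx":0,"wy":0,"wz":0}]'
```

```text
time_s: 14.2
tcp_pos: [0.6048, 0.1967, 0.3054]
tcp_rot: [1.935, 2.142, 0.377]
contact_force: [-10.9, -6.3, 10.1]
finger_gap: 0.012
```

```bash

python3 -m pendant '[{"tx":0.015,"ty":0.003,"tz":0.014,"wx":0,"wy":0,"wz":0},{"tx":0.031,"ty":0.005,"tz":0.025,"wx":0,"wy":0,"wz":0},{"tx":0.031,"ty":0.005,"tz":0.025,"wx":0,"wy":0,"wz":0}]'
python3 -m pendant '[{"tx":0,"ty":0,"tz":0,"wx":0,"wy":0,"wz":0},{"tx":0,"ty":0,"tz":0,"wx":0,"wy":0,"wz":0},{"tx":0,"ty":0,"tz":0,"wx":0,"wy":0,"wz":0},{"tx":0,"ty":0,"tz":0,"wx":0,"wy":0,"wz":0}]' 0.4
python3 - <<'E'
from h import *
s=monitor.observe(); z=R.from_rotvec(s["tcp_rot"]).as_matrix()[:,2]; print("retreat 100mm",(-z*.1/.5).round(3))
E
```

```text
time_s: 14.5
tcp_pos: [0.6223, 0.1989, 0.3174]
tcp_rot: [1.934, 2.139, 0.379]
contact_force: [-4.0, -5.8, 4.8]
finger_gap: 0.0117
time_s: 14.9
tcp_pos: [0.622, 0.201, 0.3156]
tcp_rot: [1.932, 2.142, 0.38]
contact_force: [-0.3, -0.1, -0.4]
finger_gap: 0.034
retreat 100mm [-0.068 -0.007  0.188]
```

Retreat along the tool axis, and fit a quick planar arm model to check joint ranges for the lever poses.

```bash

python3 -m pendant '[{"tx":-0.03,"ty":-0.003,"tz":0.08,"wx":0,"wy":0,"wz":0},{"tx":-0.068,"ty":-0.007,"tz":0.16,"wx":0,"wy":0,"wz":0},{"tx":-0.1,"ty":-0.01,"tz":0.16,"wx":0,"wy":0,"wz":0},{"tx":-0.16,"ty":-0.015,"tz":0.16,"wx":0,"wy":0,"wz":0}]' 0
python3 - <<'E'
from h import *
s=monitor.observe(); print(s["joint_positions"].round(2))
D=[(.674,.253,.4775,1.556,1.109),(.5645,.195,.23,2.14,.46),(.6005,.0837,.48,2.13,.23),(.571,.299,.14,1.96,.80),(.5732,.1473,.33,2.15,.35),(.676,.25,.49,1.56,1.11)]
A=[];b=[]
for r,z,a,c,e in D:
    A+= [[0,np.sin(a),np.sin(a+c),np.sin(a+c+e)],[1,np.cos(a),np.cos(a+c),np.cos(a+c+e)]]; b+=[r,z]
x,res,_,_=np.linalg.lstsq(np.array(A),np.array(b),rcond=None); print(x,np.abs(np.array(A)@x-b).max())
h,L1,L2,L3=x
def ik(r,z,t):
    S=np.pi-np.radians(t); R_=r-L3*np.sin(S); Z=z-h-L3*np.cos(S); d=np.hypot(R_,Z)
    c=(d*d-L1*L1-L2*L2)/(2*L1*L2); j4=np.arccos(c); j2=np.arctan2(R_,Z)-np.arctan2(L2*np.sin(j4),L1+L2*c); return np.round([j2,j4,S-j2-j4],2)
for nm,u,w in (("pre",-62,130),("start",-62,58),("end",-5,58)):
    for t in (20,28,35):
        zz=np.array([np.sin(np.radians(t)),-np.cos(np.radians(t))])
        tip=np.array([.676+( (u)*.819-(w-22)*.574)/1000, .082+(u*.574+(w-22)*.819)/1000]) # fingertip
        p=tip-.022*zz; print(nm,t,p.round(3),ik(np.hypot(p[0],.2),p[1],t))
E
```

```text
time_s: 15.3
tcp_pos: [0.5428, 0.1932, 0.397]
tcp_rot: [1.932, 2.139, 0.383]
contact_force: [-0.7, 0.6, -0.9]
finger_gap: -0.0002
[-0.81  0.02  0.29  1.86  0.16  0.94 -0.49]
[0.32841032 0.5560264  0.47043437 0.35334868] 0.0059073678078085945
pre 20 [0.556 0.156] [0.32 2.15 0.32]
pre 28 [0.553 0.154] [0.3  2.26 0.09]
pre 35 [0.551 0.153] [ 0.3   2.36 -0.13]
start 20 [0.597 0.097] [0.47 2.09 0.23]
start 28 [0.594 0.095] [ 0.46  2.21 -0.02]
start 35 [0.592 0.094] [ 0.48  2.3  -0.25]
end 20 [0.644 0.129] [0.47 1.98 0.34]
end 28 [0.641 0.128] [0.45 2.1  0.11]
end 35 [0.639 0.127] [ 0.45  2.19 -0.11]
```

```bash
cat >> h.py <<'E'
def uvw(u,v,w,yaw=6):
    c,s=np.cos(.61),np.sin(.61)
    return np.array([.676,.2036,.083])+R.from_euler('z',yaw,degrees=True).apply(np.array([u*c-w*s,v,u*s+w*c])/1000)
E
python3 - <<'E'
from h import *
r=pan(6,20,90); z=r.as_matrix()[:,2]
for d in (.09,0): go(uvw(-74,0,30)-(.022+d)*z,r)
print("uvw of bar check",uvw(-89,0,58)); print("u step 10mm",((uvw(10,0,0)-uvw(0,0,0))/.5).round(4))
E
```

```text
t [ 0.0353 -0.0034 -0.4532] w [-0.0009  0.0008  0.0008] mm/deg 227.0 0.0
t [ 0.0965  0.003  -0.6223] w [-0.0009  0.0008  0.0008] mm/deg 314.0 0.0
uvw of bar check [0.57040665 0.19250169 0.07955438]
u step 10mm [0.0163 0.0017 0.0115]
```

```bash

python3 -m pendant '[{"tx":0.035,"ty":-0.003,"tz":-0.453,"wx":0,"wy":0,"wz":0},{"tx":0.035,"ty":-0.003,"tz":-0.453,"wx":0,"wy":0,"wz":0},{"tx":0.035,"ty":-0.003,"tz":-0.453,"wx":0,"wy":0,"wz":0},{"tx":0.035,"ty":-0.003,"tz":-0.453,"wx":0,"wy":0,"wz":0},{"tx":0.035,"ty":-0.003,"tz":-0.453,"wx":0,"wy":0,"wz":0}]' 0.47
python3 - <<'E'
from h import *
s=monitor.observe(); print(s["joint_positions"].round(2))
r=pan(6,20,90); z=r.as_matrix()[:,2]; go(uvw(-74,0,30)-.022*z,r)
a,P,c=cam("wrist"); b,Q,d=cam("side"); cv2.imwrite("pics/m7.png",cv2.hconcat([cv2.resize(a,(400,300)),cv2.resize(b[90:240,170:370],(400,300))]))
# bar in the side view: highest console points near the raised bar
m=(Q[...,2]>.26)&(Q[...,2]<.36)&(abs(Q[...,0]-.63)<.06)&(abs(Q[...,1]-.2)<.07); q=Q[m]; print("raised bar",len(q),q.mean(0) if len(q) else 0,q[:,2].max() if len(q) else 0)
E
```

```text
time_s: 15.8
tcp_pos: [0.5578, 0.1906, 0.1649]
tcp_rot: [1.933, 2.144, 0.372]
contact_force: [1.2, -0.3, -0.1]
finger_gap: 0.0402
[-0.75  0.32  0.29  2.1   0.09  0.41 -0.46]
t [ 0.0665  0.0081 -0.158 ] w [ 0.0005 -0.0014  0.0006] mm/deg 85.0 0.0
raised bar 177 [0.63162436 0.19164884 0.29273566] 0.3177988186123901
```

View pics/m7.png

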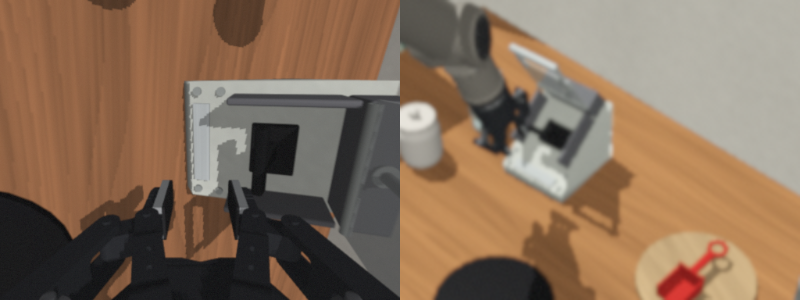

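The left half shows the lever at (265,155) under the raised cover, with the front finger at (240,205). The right half shows the cover standing up and the scoop on the board. I check the lever's place by depth, then lower.

```bash
python3 - <<'E'
from h import *
a,P,c=cam("wrist"); s=monitor.observe()
M=R.from_euler('z',6,degrees=True)*R.from_euler('y',-.61); L=M.inv().apply((P-np.array([.676,.2036,.083])).reshape(-1,3)).reshape(P.shape)*1000
g=a.max(-1)<60; v,u=np.mgrid[0:384,0:512]
m=g&(L[...,2]>10)&(L[...,2]<70)&(abs(L[...,1])<50)&(L[...,0]>-60)&(L[...,0]<40)&(v<260)
q=L[m]; print(len(q),q.min(0),q.max(0))
for w in range(10,70,8):
    k=q[abs(q[:,2]-w)<4]
    if len(k): print(w,len(k),np.percentile(k[:,0],[2,50,98]).round(1),np.percentile(k[:,1],[2,98]).round(1))
E
python3 -m pendant '[{"tx":0.02,"ty":0.003,"tz":-0.05,"wx":0,"wy":0,"wz":0},{"tx":0.04,"ty":0.005,"tz":-0.1,"wx":0,"wy":0,"wz":0},{"tx":0.055,"ty":0.007,"tz":-0.13,"wx":0,"wy":0,"wz":0},{"tx":0.066,"ty":0.008,"tz":-0.158,"wx":0,"wy":0,"wz":0},{"tx":0.066,"ty":0.008,"tz":-0.158,"wx":0,"wy":0,"wz":0}]'
```

```text
1903 [-19.68911161 -35.15945519  10.2427831 ] [ 3.92650982 34.26269896 55.12372311]
10 36 [-2.3  2.8  3.8] [-9.2 10.6]
18 67 [-3.   1.   2.4] [-9.  10.4]
26 69 [-4.1 -1.4  0.2] [-9.7 10.3]
34 63 [-4.7 -3.5 -2.3] [-9.6 10. ]
42 132 [-15.4  -5.9  -5.1] [-30.6  34.2]
50 1449 [-19.2 -13.3  -6.6] [-32.5  33.5]
58 87 [-14.5 -11.4  -9.2] [-30.8  28.7]
time_s: 16.45
tcp_pos: [0.5939, 0.196, 0.0907]
tcp_rot: [1.932, 2.141, 0.38]
contact_force: [-1.3, 0.4, -0.1]
finger_gap: 0.0403
```

```bash

python3 -m pendant '[{"tx":0.008,"ty":0.001,"tz":0.006,"wx":0,"wy":0,"wz":0},{"tx":0.016,"ty":0.002,"tz":0.011,"wx":0,"wy":0,"wz":0},{"tx":0.024,"ty":0.003,"tz":0.017,"wx":0,"wy":0,"wz":0}]'|egrep "pos|force"
for i in 1 2 ; do python3 -m pendant '[{"tx":0.004,"ty":0,"tz":0.003,"wx":0,"wy":0,"wz":0},{"tx":0.008,"ty":0.001,"tz":0.006,"wx":0,"wy":0,"wz":0},{"tx":0.012,"ty":0.001,"tz":0.009,"wx":0,"wy":0,"wz":0},{"tx":0.016,"ty":0.002,"tz":0.012,"wx":0,"wy":0,"wz":0}]'|egrep "pos|force"; done
```

```text
tcp_pos: [0.6042, 0.1971, 0.0994]
contact_force: [-4.5, -1.1, 1.4]
tcp_pos: [0.6129, 0.1978, 0.1045]
contact_force: [-3.0, 0.3, 0.8]
tcp_pos: [0.6209, 0.1987, 0.1103]
contact_force: [-1.2, 0.2, -1.8]
```

```bash

python3 -m pendant '[{"tx":0.004,"ty":0,"tz":0.003,"wx":0,"wy":0,"wz":0},{"tx":0.008,"ty":0.001,"tz":0.006,"wx":0,"wy":0,"wz":0},{"tx":0.012,"ty":0.001,"tz":0.009,"wx":0,"wy":0,"wz":0}]'|egrep "pos|force"
for i in 1 2 ; do python3 -m pendant '[{"tx":0.003,"ty":0,"tz":0.002,"wx":0,"wy":0,"wz":0},{"tx":0.003,"ty":0,"tz":0.002,"wx":0,"wy":0,"wz":0}]'|egrep "pos|force"; done
python3 - <<'E'
from h import *
a,P,c=cam("wrist"); cv2.imwrite("pics/w8.png",a)
M=R.from_euler('z',6,degrees=True)*R.from_euler('y',-.61); L=M.inv().apply((P-np.array([.676,.2036,.083])).reshape(-1,3)).reshape(P.shape)*1000
g=a.max(-1)<60; v,u=np.mgrid[0:384,0:512]
m=g&(L[...,2]>10)&(L[...,2]<70)&(abs(L[...,1])<40)&(L[...,0]>-60)&(L[...,0]<50)&(v<260)
q=L[m]
for w in range(10,70,8):
    k=q[abs(q[:,2]-w)<4]
    if len(k): print(w,len(k),np.percentile(k[:,0],[2,50,98]).round(1),np.percentile(k[:,1],[2,98]).round(1))
E
```

```text
tcp_pos: [0.6265, 0.1993, 0.1146]
contact_force: [-0.9, 0.3, -1.3]
tcp_pos: [0.6276, 0.1993, 0.1153]
contact_force: [-2.8, 1.3, -2.9]
tcp_pos: [0.6277, 0.1993, 0.1155]
contact_force: [-6.2, 1.0, -3.5]
10 72 [-1.7  1.3  9.1] [ 2.9 10.7]
18 150 [ 0.5  3.6 10.4] [ 2.1 10.9]
26 124 [-5.9  6.5 10.7] [ 4.1 10.7]
34 179 [-5.6  5.2 10.9] [-3.5 12.5]
42 534 [-43.3  11.8  21. ] [ 2.  34.5]
50 1771 [-43.2  18.2  25.3] [ 5.  34.1]
58 189 [-53.8 -40.8   3. ] [ 3.7 12.8]
66 133 [-51.5 -47.2 -36.8] [ 7.6 12.5]
```

```bash

for i in 1 2 3; do python3 -m pendant '[{"tx":0.003,"ty":0,"tz":0.002,"wx":0,"wy":0,"wz":0},{"tx":0.003,"ty":0,"tz":0.002,"wx":0,"wy":0,"wz":0}]'|egrep "pos|force"; done
```

```text
tcp_pos: [0.6279, 0.1993, 0.1156]
contact_force: [-9.7, 0.5, -2.6]
tcp_pos: [0.628, 0.1992, 0.1157]
contact_force: [-12.1, 0.3, -4.2]
tcp_pos: [0.6281, 0.1993, 0.1158]
contact_force: [-14.0, 0.9, -4.3]
```

View pics/w8.png

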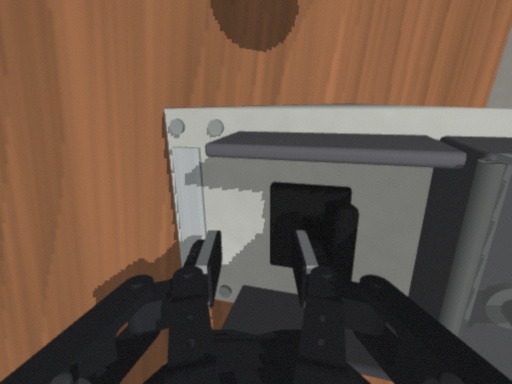

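The lever leans up the slope at (345,230). The force now rises with no motion, which means a stop. Backing off and checking from outside.

```bash

python3 -m pendant '[{"tx":-0.02,"ty":-0.002,"tz":-0.014,"wx":0,"wy":0,"wz":0},{"tx":-0.045,"ty":-0.005,"tz":-0.03,"wx":0,"wy":0,"wz":0},{"tx":-0.07,"ty":-0.007,"tz":0.05,"wx":0,"wy":0,"wz":0},{"tx":-0.1,"ty":-0.01,"tz":0.13,"wx":0,"wy":0,"wz":0},{"tx":-0.1,"ty":-0.01,"tz":0.13,"wx":0,"wy":0,"wz":0}]'
python3 - <<'E'
from h import *
a,P,c=cam("wrist"); cv2.imwrite("pics/w9.png",a)
M=R.from_euler('z',6,degrees=True)*R.from_euler('y',-.61); L=M.inv().apply((P-np.array([.676,.2036,.083])).reshape(-1,3)).reshape(P.shape)*1000
g=a.max(-1)<60; v,u=np.mgrid[0:384,0:512]
m=g&(L[...,2]>6)&(L[...,2]<70)&(abs(L[...,1])<40)&(L[...,0]>-60)&(L[...,0]<50)&(v<260)
q=L[m]
for w in range(10,70,8):
    k=q[abs(q[:,2]-w)<4]
    if len(k): print(w,len(k),np.percentile(k[:,0],[2,50,98]).round(1),np.percentile(k[:,1],[2,98]).round(1))
b,Q,d=cam("side"); L=M.inv().apply((Q-np.array([.676,.2036,.083])).reshape(-1,3)).reshape(P.shape)*1000
m=(b.max(-1)<60)&(L[...,2]>15)&(L[...,2]<60)&(abs(L[...,1])<37)&(abs(L[...,0])<45); q=L[m]; print("side",len(q),q.min(0),q.max(0))
E
```

```text
time_s: 19.4
tcp_pos: [0.5872, 0.1956, 0.1912]
tcp_rot: [1.93, 2.136, 0.394]
contact_force: [1.1, 0.6, 0.0]
finger_gap: 0.0398
10 1741 [-23.   -8.3  11.6] [-28.1  28.7]
18 93 [0.5 2.6 8.9] [-9.7 10.7]
26 93 [3.8 5.9 9.3] [-10.1  10.4]
34 97 [ 7.4  9.3 10.9] [-9.9 10.7]
42 225 [11.1 12.5 20.2] [-29.6  34.5]
50 1260 [13.6 19.8 25.3] [-30.1  33.6]
side 53 [-15.95090988 -34.18599127  15.07447   ] [21.01176087 25.03157843 56.64785916]
```

```bash
python3 - <<'E'
from h import *
a,P,c=cam("wrist")
M=R.from_euler('z',6,degrees=True)*R.from_euler('y',-.61); L=M.inv().apply((P-np.array([.676,.2036,.083])).reshape(-1,3)).reshape(P.shape)*1000
g=a.max(-1)<60; v,u=np.mgrid[0:384,0:512]
m=g&(L[...,2]>38)&(L[...,2]<62)&(abs(L[...,1])<33)&(L[...,0]>5)&(L[...,0]<40)&(v<260); q=L[m]
for lo,hi in ((13,16),(16,19),(19,22),(22,24),(24,27)):
    k=q[(q[:,0]>=lo)&(q[:,0]<hi)]; print(lo,len(k),k[:,2].mean() if len(k) else 0)
# panel check: white panel points beside lever -> plane tilt in this frame
m=(a.min(-1)>90)&(abs(L[...,2])<12)&(abs(L[...,1])<50)&(abs(L[...,0])<60); p=L[m]; A=np.c_[p[:,:2],np.ones(len(p))]; print(len(p),np.linalg.lstsq(A,p[:,2],rcond=None)[0])
cv2.imwrite("pics/c10.png",cv2.resize(a[60:260,200:460],None,fx=3,fy=3))
r=pan(6,20,90); z=r.as_matrix()[:,2]; b=np.array([.622,.201,.3156]); go(b-.08*z,r)
E
```

```text
13 298 48.345156883420316
16 321 51.63561623710793
19 328 51.14518040474703
22 214 50.03521481484036
24 163 49.10611557739638
8637 [ 6.74485168e-04  6.07642902e-03 -1.00696016e+00]
t [0.0194 0.007  0.4102] w [-0.0007  0.0007  0.0007] mm/deg 205.0 0.0
```

View pics/c10.png

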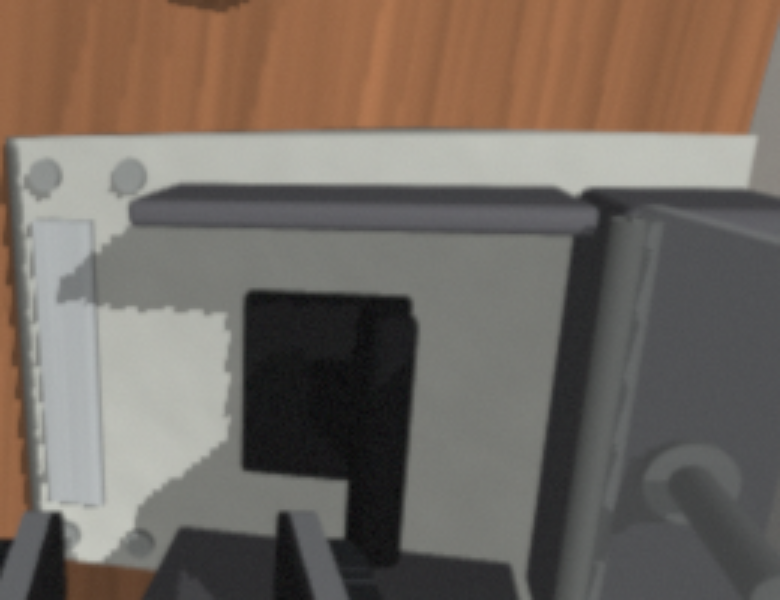

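The crop shows the crossbar's end face at (385,430), leaning up the slope. Its measured slope of 0.40 and corner positions of u≈16–26, w≈52–49 match the ON stop. Now I regrip the raised bar, going back, up and over.

```bash

python3 -m pendant '[{"tx":-0.08,"ty":-0.008,"tz":0.05,"wx":0,"wy":0,"wz":0},{"tx":-0.14,"ty":-0.015,"tz":0.13,"wx":0,"wy":0,"wz":0},{"tx":-0.14,"ty":-0.015,"tz":0.23,"wx":0,"wy":0,"wz":0},{"tx":-0.14,"ty":-0.015,"tz":0.33,"wx":0,"wy":0,"wz":0},{"tx":-0.1,"ty":-0.01,"tz":0.42,"wx":0,"wy":0,"wz":0}]' 0.4
python3 -m pendant '[{"tx":0.08,"ty":0.01,"tz":0.03,"wx":0,"wy":0,"wz":0},{"tx":0.12,"ty":0.017,"tz":0.03,"wx":0,"wy":0,"wz":0},{"tx":0.12,"ty":0.017,"tz":0.03,"wx":0,"wy":0,"wz":0}]'
python3 - <<'E'
from h import *
s=monitor.observe(); a,P,c=cam("wrist")
# raised bar in view
m=(P[...,2]>.285)&(P[...,2]<.345)&(abs(P[...,0]-.63)<.05)&(abs(P[...,1]-.2)<.05); q=P[m]; print(len(q))
for y0 in (.17,.185,.2,.215,.23):
    k=q[abs(q[:,1]-y0)<.005]
    if len(k): kk=k[k[:,2]>k[:,2].max()-.01]; print(y0,len(k),"x",kk[:,0].min().round(4),kk[:,0].max().round(4),"ztop",k[:,2].max().round(4))
r=pan(6,20,90); go([.622,.201,.3156],r)
E
```

```text
time_s: 20.05
tcp_pos: [0.5332, 0.1893, 0.3965]
tcp_rot: [1.932, 2.143, 0.379]
contact_force: [1.3, 1.0, -0.3]
finger_gap: 0.0342
time_s: 20.35
tcp_pos: [0.5967, 0.198, 0.4089]
tcp_rot: [1.933, 2.139, 0.377]
contact_force: [-1.0, -0.7, -1.5]
finger_gap: 0.034
1792
0.17 157 x 0.6236 0.637 ztop 0.3142
0.185 165 x 0.6217 0.6357 ztop 0.3147
0.2 172 x 0.6203 0.6339 ztop 0.3147
0.215 184 x 0.6181 0.6315 ztop 0.3146
0.23 196 x 0.6164 0.6299 ztop 0.3142
t [ 0.0538  0.0066 -0.1852] w [ 0.0003 -0.0006  0.0011] mm/deg 96.0 0.0
```

```bash

python3 -m pendant '[{"tx":0.018,"ty":0.002,"tz":-0.06,"wx":0,"wy":0,"wz":0},{"tx":0.036,"ty":0.004,"tz":-0.12,"wx":0,"wy":0,"wz":0},{"tx":0.05,"ty":0.005,"tz":-0.16,"wx":0,"wy":0,"wz":0},{"tx":0.062,"ty":0.006,"tz":-0.194,"wx":0,"wy":0,"wz":0},{"tx":0.062,"ty":0.006,"tz":-0.194,"wx":0,"wy":0,"wz":0}]'
python3 -m pendant '[{"tx":0,"ty":0,"tz":0,"wx":0,"wy":0,"wz":0},{"tx":0,"ty":0,"tz":0,"wx":0,"wy":0,"wz":0},{"tx":0,"ty":0,"tz":0,"wx":0,"wy":0,"wz":0},{"tx":0,"ty":0,"tz":0,"wx":0,"wy":0,"wz":0},{"tx":0,"ty":0,"tz":0,"wx":0,"wy":0,"wz":0}]' 0
python3 - <<'E'
from h import *
h=uvw(68,0,56); b=np.array([.627,.2,.3075]); d=b-h; print(h,np.linalg.norm(d)); M=R.from_euler('z',6,degrees=True)*R.from_euler('y',-.61); e=M.inv().apply(d); th=np.degrees(np.arctan2(e[2],-e[0])); print(th)
for k in (95,70,45,20): arc(k if k<95 else 96,[k-5,k-10,k-15,k-20,k-25])
E
```

```text
time_s: 20.9
tcp_pos: [0.6233, 0.2001, 0.3087]
tcp_rot: [1.935, 2.144, 0.369]
contact_force: [-0.4, -0.9, -0.5]
finger_gap: 0.0342
time_s: 21.4
tcp_pos: [0.6251, 0.2009, 0.3135]
tcp_rot: [1.932, 2.142, 0.379]
contact_force: [-3.5, -0.6, 2.4]
finger_gap: 0.0117
[0.6995259  0.20607267 0.16785528] 0.1574723226631813
97.42818120483732
90 [-0.028 -0.003 -0.017]
85 [-0.049 -0.005 -0.034]
80 [-0.069 -0.007 -0.053]
75 [-0.088 -0.009 -0.073]
70 [-0.104 -0.011 -0.094]
65 [-0.015 -0.002 -0.023]
60 [-0.027 -0.003 -0.047]
55 [-0.038 -0.004 -0.073]
50 [-0.046 -0.005 -0.099]
45 [-0.052 -0.005 -0.126]
40 [-0.004 -0.    -0.027]
35 [-0.005 -0.001 -0.055]
30 [-0.004 -0.    -0.082]
25 [-0.    -0.    -0.109]
20 [ 0.006  0.001 -0.136]
15 [ 0.008  0.001 -0.026]
10 [ 0.019  0.002 -0.051]
5 [ 0.031  0.003 -0.076]
0 [ 0.046  0.005 -0.099]
-5 [ 0.062  0.007 -0.121]
```

```bash

python3 -m pendant '[{"tx":-0.035,"ty":-0.004,"tz":-0.021,"wx":0,"wy":0,"wz":0},{"tx":-0.056,"ty":-0.006,"tz":-0.038,"wx":0,"wy":0,"wz":0},{"tx":-0.076,"ty":-0.008,"tz":-0.057,"wx":0,"wy":0,"wz":0},{"tx":-0.095,"ty":-0.01,"tz":-0.077,"wx":0,"wy":0,"wz":0},{"tx":-0.111,"ty":-0.012,"tz":-0.098,"wx":0,"wy":0,"wz":0}]'
python3 -m pendant '[{"tx":-0.015,"ty":-0.002,"tz":-0.023,"wx":0,"wy":0,"wz":0},{"tx":-0.027,"ty":-0.003,"tz":-0.047,"wx":0,"wy":0,"wz":0},{"tx":-0.038,"ty":-0.004,"tz":-0.073,"wx":0,"wy":0,"wz":0},{"tx":-0.046,"ty":-0.005,"tz":-0.099,"wx":0,"wy":0,"wz":0},{"tx":-0.052,"ty":-0.005,"tz":-0.126,"wx":0,"wy":0,"wz":0}]'
```

```text
time_s: 21.9
tcp_pos: [0.5709, 0.1949, 0.2654]
tcp_rot: [1.931, 2.139, 0.384]
contact_force: [6.1, -0.6, -0.9]
finger_gap: 0.0118
time_s: 22.4
tcp_pos: [0.5445, 0.192, 0.2006]
tcp_rot: [1.933, 2.14, 0.381]
contact_force: [5.2, -3.3, 3.0]
finger_gap: 0.0121
```

```bash

python3 -m pendant '[{"tx":-0.004,"ty":0,"tz":-0.027,"wx":0,"wy":0,"wz":0},{"tx":-0.005,"ty":0,"tz":-0.055,"wx":0,"wy":0,"wz":0},{"tx":-0.004,"ty":0,"tz":-0.082,"wx":0,"wy":0,"wz":0},{"tx":0,"ty":0,"tz":-0.109,"wx":0,"wy":0,"wz":0},{"tx":0.006,"ty":0.001,"tz":-0.136,"wx":0,"wy":0,"wz":0}]'
python3 -m pendant '[{"tx":0.008,"ty":0.001,"tz":-0.026,"wx":0,"wy":0,"wz":0},{"tx":0.019,"ty":0.002,"tz":-0.051,"wx":0,"wy":0,"wz":0},{"tx":0.031,"ty":0.003,"tz":-0.076,"wx":0,"wy":0,"wz":0},{"tx":0.041,"ty":0.004,"tz":-0.092,"wx":0,"wy":0,"wz":0},{"tx":0.041,"ty":0.004,"tz":-0.092,"wx":0,"wy":0,"wz":0}]'
python3 -c "
from h import *
print(monitor.observe()['joint_positions'].round(2))"
```

```text
time_s: 22.9
tcp_pos: [0.547, 0.1923, 0.1321]
tcp_rot: [1.933, 2.14, 0.378]
contact_force: [1.0, -3.1, 3.8]
finger_gap: 0.0119
time_s: 23.4
tcp_pos: [0.5667, 0.1946, 0.0851]
tcp_rot: [1.934, 2.143, 0.374]
contact_force: [-2.0, -2.4, -0.4]
finger_gap: 0.0117
[-0.72  0.48  0.27  2.13  0.03  0.23 -0.43]
```

```bash

for i in 1 2 3 4; do python3 -m pendant '[{"tx":0.002,"ty":0,"tz":-0.003,"wx":0,"wy":0,"wz":0},{"tx":0.002,"ty":0,"tz":-0.003,"wx":0,"wy":0,"wz":0}]'|egrep "pos|force"; done
```

```text
tcp_pos: [0.5669, 0.1946, 0.0847]
contact_force: [-5.0, -2.8, -1.6]
tcp_pos: [0.5678, 0.1947, 0.0833]
contact_force: [-4.6, -1.9, -0.8]
tcp_pos: [0.5688, 0.1948, 0.0819]
contact_force: [-4.6, -2.6, -0.2]
tcp_pos: [0.5697, 0.1948, 0.0802]
contact_force: [-4.5, -3.2, -1.9]
```

```bash

for i in 1 2 3 4; do python3 -m pendant '[{"tx":0.001,"ty":0,"tz":-0.003,"wx":0,"wy":0,"wz":0},{"tx":0.001,"ty":0,"tz":-0.003,"wx":0,"wy":0,"wz":0}]'|egrep "pos|force"; done
python3 - <<'E'
from h import *
M=R.from_euler('z',6,degrees=True)*R.from_euler('y',-.61)
for n in("wrist","side"):
    a,P,c=cam(n); cv2.imwrite(f"pics/e_{n}.png",a)
    q=P[(P[...,2]>.06)&(P[...,2]<.11)&(P[...,0]>.55)&(P[...,0]<.59)&(abs(P[...,1]-.193)<.055)]; print(n,len(q),np.percentile(q[:,2],[50,90,98]) if len(q) else 0)
E
```

```text
tcp_pos: [0.5704, 0.1949, 0.0789]
contact_force: [-7.5, -2.0, 1.4]
tcp_pos: [0.5707, 0.1949, 0.0785]
contact_force: [-15.7, -3.8, 17.0]
tcp_pos: [0.5709, 0.195, 0.0782]
contact_force: [-24.9, -4.9, 34.8]
tcp_pos: [0.5711, 0.195, 0.0778]
contact_force: [-34.9, -8.5, 50.8]
wrist 8646 [0.08515629 0.10060845 0.10812227]
side 100 [0.08416445 0.09811483 0.105603  ]
```

Force is 60 N squarely along the panel normal with no travel, so the cover is on its stop. I ease off the load, release and retreat.

```bash

python3 -m pendant '[{"tx":-0.001,"ty":0,"tz":0.003,"wx":0,"wy":0,"wz":0},{"tx":-0.003,"ty":0,"tz":0.007,"wx":0,"wy":0,"wz":0},{"tx":-0.003,"ty":0,"tz":0.007,"wx":0,"wy":0,"wz":0}]'|egrep "pos|force"
python3 -m pendant '[{"tx":0,"ty":0,"tz":0,"wx":0,"wy":0,"wz":0},{"tx":0,"ty":0,"tz":0,"wx":0,"wy":0,"wz":0},{"tx":0,"ty":0,"tz":0,"wx":0,"wy":0,"wz":0},{"tx":0,"ty":0,"tz":0,"wx":0,"wy":0,"wz":0},{"tx":0,"ty":0,"tz":0,"wx":0,"wy":0,"wz":0}]' 0.4
python3 -m pendant '[{"tx":-0.015,"ty":-0.002,"tz":0.04,"wx":0,"wy":0,"wz":0},{"tx":-0.036,"ty":-0.004,"tz":0.1,"wx":0,"wy":0,"wz":0},{"tx":-0.06,"ty":-0.006,"tz":0.2,"wx":0,"wy":0,"wz":0},{"tx":-0.06,"ty":-0.006,"tz":0.3,"wx":0,"wy":0,"wz":0},{"tx":-0.06,"ty":-0.006,"tz":0.3,"wx":0,"wy":0,"wz":0}]'
python3 - <<'E'
from h import *
a,P,c=cam("wrist"); cv2.imwrite("pics/fin.png",a)
q=P[(P[...,2]>.06)&(P[...,2]<.11)&(P[...,0]>.55)&(P[...,0]<.59)]
for y0 in (.165,.18,.195,.21,.225):
    k=q[abs(q[:,1]-y0)<.004]; k=k[k[:,0]<.578]; 
    if len(k): print(y0,len(k),"x",k[:,0].min().round(4),k[:,0].max().round(4),"ztop",k[:,2].max().round(4))
M=R.from_euler('z',6,degrees=True)*R.from_euler('y',-.61)
L=M.inv().apply((P-np.array([.676,.2036,.083])).reshape(-1,3)).reshape(P.shape)*1000
m=(abs(L[...,1])<50)&(L[...,0]>-40)&(L[...,0]<60); print("w percentiles over the cover",np.nanpercentile(L[...,2][m],[5,25,50,75,95]).round(1))
b,Q,d=cam("side"); h=cv2.cvtColor(b,cv2.COLOR_BGR2HSV); red=((h[...,0]<8)|(h[...,0]>172))&(h[...,1]>150)&(Q[...,1]<-.1)&(Q[...,0]>.4); q=Q[red]; print("scoop",q.min(0),q.max(0))
cv2.imwrite("pics/fin2.png",cv2.hconcat([cv2.resize(a,(400,300)),cv2.resize(b[90:300,140:420],(400,300))]))
E
```

```text
tcp_pos: [0.5705, 0.1949, 0.0788]
contact_force: [-11.2, -2.7, 9.6]
time_s: 25.9
tcp_pos: [0.5721, 0.195, 0.0784]
tcp_rot: [1.933, 2.141, 0.379]
contact_force: [0.4, -0.5, 0.6]
finger_gap: 0.034
time_s: 26.4
tcp_pos: [0.5452, 0.1935, 0.2355]
tcp_rot: [1.931, 2.137, 0.396]
contact_force: [-0.1, -0.6, 0.5]
finger_gap: 0.0337
0.165 79 x 0.5677 0.5779 ztop 0.0875
0.18 86 x 0.5658 0.5778 ztop 0.0878
0.195 93 x 0.5644 0.5769 ztop 0.0873
0.21 110 x 0.5624 0.5762 ztop 0.0873
0.225 113 x 0.5607 0.5738 ztop 0.0879
w percentiles over the cover [ 58.4  59.9 234.1 254.6 268.9]
scoop [ 0.5552341  -0.22616836  0.01156651] [ 0.71274931 -0.16958366  0.0569529 ]
```

View pics/fin2.png

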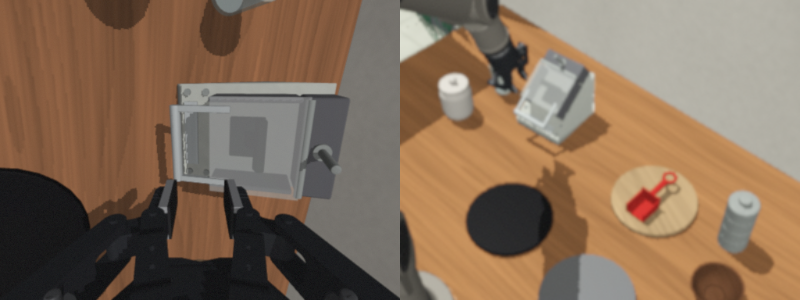

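The cover is shut: its bar top is at z=0.0875, against 0.0872 at the start. The scoop is on the board, the tower, bowl and jar look in place in this view, and the gripper is clear. Handing in.

```bash
python3 -c "
from h import *
robot.job_done(); print(monitor.observe()['time_s'])"
```

```text
the job is handed in; nothing more can be done
the job is handed in; nothing more can be done
```

The fan switch is on, the cover is shut again and the scoop lies on the wooden board. I handed the job in at about 26.5 s of the 72 s allowed; it reports no verdict.

- **Scoop:** I lifted it off its peg and set it bowl up on the board, lowering it until it touched and only then letting go. Its handle's middle is within about 10 mm of the board's centre. The last side view shows it still lying there.
- **Cover:** I raised it by its bar to about 97° (1.70 rad) and later closed it along the same arc. At the end I pressed it onto its stop with about 60 N along the panel normal, more than I meant to. The bar top then measured 0.0875 m, against 0.0872 m before, so it is fully closed.
- **Lever:** I pushed it up the slope until it would not move further, at about 15 N against the 40 N limit. Afterwards its end face and corner positions fitted the "on" position, about 0.80 rad against the 0.76 needed.
- **Bystanders:** The last pictures show the tower, bowl and jar where they stood. The tumbler is only partly in view, and I did not re-measure any of the four.

**Check that disagreed:** the lever's "off" position, measured by depth before the push, was about 8 mm up the slope from where the description puts it. That makes its travel look like only about 0.64 rad. I relied on the hard stop and the "on" measurement instead.

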